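Put the spice jar away in the lift-and-slide caddy

TASK

The spice jar was left on the lid of the wooden caddy: stand it upright on the round cork mat for now, then take the lid by its tall handle, lift it over the two brass bumps and slide it all the way along until it lies flat on the closed part. Pick the jar up again and set it down gently, upright, in the open bay without dropping it. Lift and slide the lid back over the bumps so that it lies flat over the bay, then, without lifting it, tug it once towards the open side, firmly against the bumps, to check that they hold it; leave the things around it alone.

Things in the scene. Friction and masses are not known exactly. Their poses are not given: they have to be found in the camera images.
- caddy: Fixed wooden caddy, 298 mm long (its y), 112 mm wide (x), 117 mm high to its level rim. Origin on the worktop under the bay's centre; z up; the lid opens towards -y. From y = -54 to -222 mm it is a solid closed part with its top at rim height; at y > -54 mm is the bay (see bay_floor), shut by the lid. Corner posts stop the lid at both ends.
- bumps: Two brass bumps fixed on the rim, 8 mm long (y), 7 mm high, at caddy y = -67 to -75 mm near both long edges (x = +-30 to +-46 mm). This entry's origin and axes are the caddy's, not at the bumps themselves. They are rigid: at home the lid has up to 5 mm play along y before its edge meets them; a tug of some 5 to 12 N brings it firmly against them.
- lid: Loose wooden lid, 110 (x) by 128 (y) by 8 mm, 0.3 kg; origin at the centre of its board's underside, axes as the caddy's. Its skirts hook under the side rails: it slides along caddy y, rises 19 mm at most, never comes off. Home: caddy x = 0, y = -3 to +2, z = 117 mm, blocked by the bumps unless raised over 7 mm. Raise it about 13 mm, slide, lower; it stays where it is put.
- lid_handle (a point): Place to grip on the lid's handle, an upright board 14 mm thick (lid y), 60 mm wide (lid x), rising from 8 to 100 mm above the lid's underside. This point is 80 mm above the lid's underside (20 mm below the handle's top), at lid x = 0, y = -8 mm. Axes as the lid's.
- spice_mid (a point): Centre, half-way up, of the spice jar on the lid: glass with a coloured paper label and a black cap, round, 41 mm across all the way up, 105 mm tall, 0.11 kg; z up through the cap. It starts upright on the lid, on the +y side of the handle and so near it (about 7 to 10 mm) that fingers fit only on its lid +x and -x sides.
- mat_top (a point): Centre of the top face of the fixed round cork mat, 100 mm diameter, 6 mm thick, on the worktop.
- open_place (a point): Where the lid's origin is when it lies open, flat on the closed part past the bumps: caddy x = 0, y = -143.5 mm (free play about 4 mm either way), z = 117 mm. Axes as the caddy's.
- bay_floor (a point): Centre of the bay's floor, 8 mm above the worktop at caddy x = y = 0. The bay is an open-topped well 62 mm wide (caddy x), 108 mm long (caddy y), 109 mm deep: beside a standing jar there is room for fingers only on the +y and -y sides. Axes as the caddy's.
- apple: Loose red apple, 80 mm, on the worktop; bystander. Origin at its underside.
- lemon: Loose lemon, 78 mm long, behind the cork mat; bystander. Origin at its underside.
- tin: Loose tomato tin, 75 mm across, 58 mm high, behind the caddy; bystander. Origin at its underside.
- jam: Loose clip-top jar, 85 mm across, 69 mm high, behind the caddy; bystander. Origin at its underside.
- mug: Loose pink mug, 98 mm high, left of the caddy; bystander. Origin at its underside.
Things that resemble listed ones, but are neither listed nor needed, are in the scene too. Leave any blue or turquoise look-alike of the part that bears spice_mid alone.

How it is judged:
On the way, in this order (a step that is already met when the one before it is completed fails the run):
1. the jar stands upright and released on the cork mat (horizontal distance between spice_mid and mat_top below 0.035 m and z of spice_mid in the frame of mat_top below 0.0565 m and angle between spice_mid's own z axis and vertical below 0.1 rad and contact force between the fingers and spice below 0.1 N), for 0.2 s.
2. the lid lies flat on the closed part, past the bumps (y of lid in the frame of caddy below -0.135 m and z of lid in the frame of caddy below 0.12 m and angle between lid's own z axis and vertical below 0.05 rad), for 0.2 s.
3. the jar stands upright and released on the floor of the bay (horizontal distance between spice_mid and bay_floor below 0.045 m and z of spice_mid in the frame of bay_floor below 0.0565 m and angle between spice_mid's own z axis and vertical below 0.1 rad and contact force between the fingers and spice below 0.1 N), for 0.2 s.
4. the lid lies flat over the bay, behind the bumps, not pressing on them (y of lid in the frame of caddy above -0.006 m and z of lid in the frame of caddy below 0.12 m and angle between lid's own z axis and vertical below 0.05 rad and contact force between bumps and lid below 1 N), for 0.1 s.
5. the lid is tugged towards the open side and the bumps hold it (more than 2 N against them) (contact force between bumps and lid above 2 N and y of lid in the frame of caddy above -0.006 m and z of lid in the frame of caddy below 0.12 m), for 0.05 s.
At the end, for the whole second after the job is handed in: The jar stands upright (within 6 degrees) on the floor of the bay (within 4 mm), the lid lies flat over the bay behind the bumps (within 6 mm of the middle of its home place along the travel, not raised more than 3 mm), and both are at rest (horizontal distance between spice_mid and bay_floor below 0.045 m and z of spice_mid in the frame of bay_floor below 0.0565 m and angle between spice_mid's own z axis and vertical below 0.1 rad and y of lid in the frame of caddy above -0.006 m and z of lid in the frame of caddy below 0.12 m and angle between lid's own z axis and vertical below 0.05 rad and linear speed of each of lid, spice below 0.02 m/s); the robot touches nothing.
It fails at once if the jar falls freely (faster than 0.45 m/s with no finger on it: a drop of about 10 mm) (linear speed of spice above 0.45 m/s and contact force between the fingers and spice below 0.1 N).
It fails at once if a bystander is moved by more than 40 mm (distance of any of apple, lemon, tin, jam, mug from where it was at the start of the episode above 0.04 m).
It also fails if it takes over 72 s, if anything falls off the work surface, if the arm or the gripper's body presses on something with over 40 N, if the wrist force passes 120 N, or if a joint passes its speed limit or range.

ROBOT

A 6-joint arm with a two-finger parallel gripper is mounted at the origin on a cart in front of the work surface, level with it; the furniture and walls round the work are solid. World frame = base frame: x ahead of the robot, y to its left, z up, the work surface at z = 0. Lengths are in m, angles in rad, forces in N, time in s.
With the tool pointing down it reaches from about 0.375 to 0.9 m from the base axis. Payload 3.1 kg.
Tool frame: the origin (TCP) lies at the centre of the arm's flange, where the gripper is bolted on; the fingertips stand 182 mm ahead of it and the grasp point (between the pads) lies 164 mm ahead of it (tip_reach is the z of the fingertips in the tool frame, in m); z points along the fingers, y is the direction in which the jaws open and shut (so a half turn about z gives the same grasp; the last joint's range is limited). The gripper opens to 87 mm and grips with 3 to 60 N. Pads are 19 mm wide; open, the fingers measure 117 mm over their backs; the gripper's body (75 mm by 190 mm) begins 51 mm behind the grasp point.
Start: joints at [-1.454, 0.527, 1.433, -0, 1.181, -0.178], TCP at [0.182, -0.598, 0.405] pointing down, gripper open.
Joint ranges: [-3.08, 3.08], [-0.75, 2.2], [0.22, 2.44], [-1.43, 4.57], [0, 2.65], [-2.85, 2.85]. Speed limits (rad/s): [2.79, 2.79, 3.14, 3.14, 3.14, 3.14].

INTERFACE

Orientations are given as a unit quaternion [w, x, y, z].
In Python, from workcell import * gives the robot as it stands. The module is installed in compiled form; this text tells all that it offers.
- The arm moves only by the tool servo_tool, never from a script. Its argument "targets" is a list of rows, each an object with "offset": the shift along the tool's x, y, z in cm, a list of three; "turn": the turn, a rotation vector about the tool's x, y, z in degrees, a list of three; "claw": the gripper's target within -1 to 1 (fully open at 1, half-way at 0, shut at -1). A call has 1 to 8 rows; each row shifts and turns the commanded pose from where the row before left it, along the tool's axes as they then stand; what a row does not reach is not made up. A row lasts 1/12 s, in which the tool goes at most 41.7 mm and 7.16 degrees, less where a joint would pass 70% of its speed; a pose out of reach is approached as far as the arm can. A call with a gripper value outside its range is refused whole. The fingers move at their own pace and stop on an object; the grip force is fixed at half the most. Time passes only in rows, so rows that do not move let the fingers close. It gives the time, the measured TCP pose, the force and the opening at its end, in the units of the state.
- get_state(): the state, without advancing time (a new reading comes with each control period).
- grab_frame(name): name is "scene" or "side" or "wrist"; returns a dict with "frame" (384x512x3 uint8, red, green, blue), "z_map" (384x512 float32, m along the optical axis (not along the pixel's ray), 0 where there is no reading), "camera_matrix" (3x3 intrinsics, pixels), "world_from_camera" (4x4, takes a point from camera to world coordinates). Camera axes: x right, y down, z forward; pixel columns grow to the right and rows downward; lengths in m; the calibration is good to about 2 mm. A picture is of the moment at which its call begins.
- sign_off(): hands the job in, once; it reports no verdict.
Trained networks look in a picture, given as the dict that the camera call returned (one of the last four; its "shot" number tells which), for a name from the list of things; names that differ only in an ending like _2 or _b are one class to them, and where a whole thing is asked for, a point or a joint stands for the part that bears it (a point fixed in the world has none). Each returns a list of dicts, best first, with "confidence" (0 to 1); they miss things now and then, are a little off and sometimes report something else, mostly with a low value. They report only what shows in the picture. A call takes as long as a camera call. They do not tell look-alikes from the thing itself.
- outline_of(thing, picture): "mask" (384x512 bool, what is visible of it) and "rect" ([left, top, width, height] in pixels, round what is visible of it).
- pinpoint(thing, picture): "position" ([row, column] in pixels: a listed point, or the origin of a listed thing).
The state is a dict: "time": time; "joint_positions": joint angles; "dq": joint speeds; "effort": joint torques, N m; "ee_pos": TCP position; "ee_rot": TCP orientation; "wrist_force": force on the tool from outside, world axes, zero at the start; "torque": the same for the moment, N m; "width": finger opening in m.
Only numpy, scipy, OpenCV 4.12 (cv2) and the standard library are available. Lean on these libraries where they do the work, as an engineer would, in place of code of your own. Each camera call takes 0.05 s, during which the arm holds its last target.

## Working session

There is one attempt and no reset: what is moved stays moved. The work goes in short steps, Python scripts to look and compute and a tool call to move; the robot and the scene stay as the last step left them, time stands still between calls to the robot, and variables do not carry over. Pictures are saved under pics/ and viewed, and the job is handed in when it is done.

Besides the shell and the picture viewer there is one more tool, called in YAML: its name, and indented under it one key for each argument. servo_tool: Moves the arm, as the interface text tells. Its arguments: {"type":"object","properties":{"targets":{"type":"array"}},"required":["targets"]}

```bash
mkdir -p pics; cat > h.py <<'E'
from workcell import *
import numpy as np, cv2
from scipy.spatial.transform import Rotation as R
def save(f,n): cv2.imwrite('pics/'+n+'.png',f['frame'][:,:,::-1])
def px2w(f,r,c,z=None):
    K=f['camera_matrix'];T=f['world_from_camera']
    if z is None: z=f['z_map'][int(round(r)),int(round(c))]
    p=np.array([(c-K[0,2])/K[0,0]*z,(r-K[1,2])/K[1,1]*z,z,1]); return (T@p)[:3]
def ray_at_height(f,r,c,h):
    a=px2w(f,r,c,0.1);b=px2w(f,r,c,1.0);t=(h-a[2])/(b[2]-a[2]);return a+t*(b-a)
def w2px(f,p):
    q=np.linalg.inv(f['world_from_camera'])@np.r_[p,1];u=f['camera_matrix']@q[:3];return u[1]/u[2],u[0]/u[2]
def cloud(f):
    K=f['camera_matrix'];T=f['world_from_camera'];z=f['z_map']
    v,u=np.mgrid[:384,:512]
    P=np.stack([(u-K[0,2])/K[0,0]*z,(v-K[1,2])/K[1,1]*z,z,np.ones_like(z)],-1)@T.T
    P=P[...,:3]; P[z<=0]=np.nan; return P
E
python3 - <<'E'
from h import *
s=get_state();print({k:np.round(v,3) for k,v in s.items()})
for n in ['scene','side','wrist']:
    f=grab_frame(n);save(f,n+'0')
    print(n,np.round(f['world_from_camera'],3).tolist(),f['camera_matrix'][0,0])
    for t in ['caddy','lid','lid_handle','spice_mid','mat_top','bay_floor','open_place','apple','lemon','tin','jam','mug']:
        for d in pinpoint(t,f)[:3]:
            r,c=d['position']; print(t,round(d['confidence'],2),np.round([r,c]),np.round(px2w(f,min(r,383),min(c,511)),3))
E
```

```text
{'time': np.float64(0.0), 'joint_positions': array([-1.453,  0.528,  1.434,  0.   ,  1.181, -0.179]), 'dq': array([ 0.001,  0.002, -0.   , -0.001, -0.001, -0.   ]), 'effort': array([ -0.   , -44.004, -17.659,   0.063,   0.058,  -0.   ]), 'ee_pos': array([ 0.182, -0.597,  0.404]), 'ee_rot': array([-0.001,  0.989,  0.147,  0.   ]), 'wrist_force': array([ 0.56 , -0.004, -0.387]), 'torque': array([ 0.005, -0.   ,  0.033]), 'width': np.float64(0.087)}
scene [[-0.007, -0.531, 0.847, -0.649], [-1.0, 0.005, -0.005, 0.062], [-0.002, -0.847, -0.531, 0.866], [0.0, 0.0, 0.0, 1.0]] 487.51447156493003
caddy 0.86 [243. 226.] [0.408 0.141 0.039]
caddy 0.69 [266. 148.] [0.327 0.343 0.031]
lid 0.9 [212. 225.] [0.422 0.142 0.135]
lid_handle 0.67 [187. 223.] [0.417 0.144 0.214]
spice_mid 0.89 [231. 327.] [ 0.431 -0.134  0.063]
spice_mid 0.67 [246. 343.] [ 0.358 -0.169  0.067]
spice_mid 0.61 [191. 213.] [0.438 0.173 0.191]
mat_top 0.87 [238. 358.] [ 0.472 -0.235  0.005]
bay_floor 0.42 [265. 147.] [0.331 0.345 0.031]
apple 0.74 [268. 147.] [0.328 0.345 0.023]
lemon 0.79 [206. 345.] [ 0.597 -0.213  0.033]

[... 328 characters left out ...]
18.] [0.413 0.144 0.043]
caddy 0.44 [220. 157.] [0.599 0.343 0.018]
lid 0.63 [218. 219.] [0.42  0.14  0.138]
lid_handle 0.7 [194. 218.] [0.421 0.14  0.214]
spice_mid 0.68 [236. 315.] [ 0.05  -0.028  0.342]
spice_mid 0.65 [250. 329.] [ 0.007 -0.042  0.344]
mat_top 0.73 [239. 344.] [ 0.482 -0.249  0.005]
mat_top 0.22 [201. 204.] [0.436 0.177 0.184]
apple 0.72 [273. 142.] [0.325 0.345 0.034]
lemon 0.6 [215. 326.] [ 0.587 -0.214  0.028]
tin 0.7 [222. 156.] [0.486 0.322 0.085]
jam 0.64 [218. 187.] [0.599 0.246 0.021]
mug 0.72 [239. 147.] [0.46  0.351 0.045]
wrist [[0.292, -0.928, -0.233, 0.246], [-0.957, -0.283, -0.071, -0.579], [-0.0, 0.244, -0.97, 0.386], [0.0, 0.0, 0.0, 1.0]] 293.8371021389398
```

View pics/scene0.png

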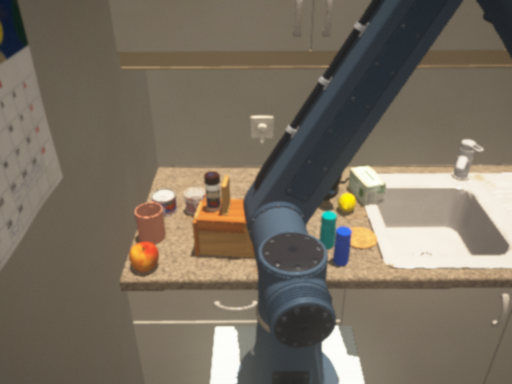

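View pics/side0.png

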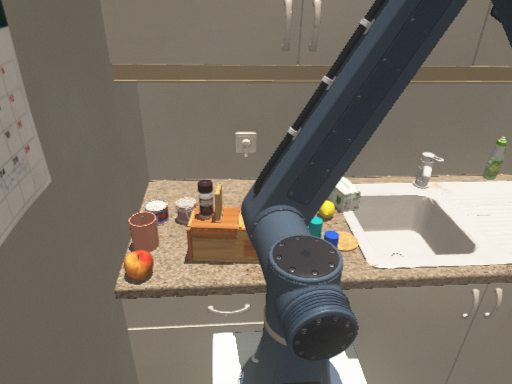

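```bash
python3 - <<'E'
from h import *
f=grab_frame('scene');P=cloud(f)
c=f['frame'][130:300,170:260];cv2.imwrite('pics/crop0.png',cv2.resize(c,None,fx=4,fy=3.5,interpolation=cv2.INTER_CUBIC)[:,:,::-1])
np.save('P0.npy',P)
ds=outline_of('lid',f); 
for d in ds: print('lid',d['confidence'],d['rect'])
for d in outline_of('caddy',f): print('cad',d['confidence'],d['rect'])
for t in ['spice_mid','lid_handle']:
  for d in outline_of(t,f):
    m=d['mask'];q=P[m];q=q[~np.isnan(q[:,0])];print(t,d['confidence'],d['rect'],np.round(np.median(q,0),3),np.round(np.percentile(q,[3,97],axis=0),3).tolist())
E
```

```text
lid 0.78 [198.8, 176.9, 45.5, 58.4]
lid 0.57 [192.7, 201.2, 61.4, 56.3]
cad 0.94 [192.9, 200.3, 60.2, 50.9]
spice_mid 0.92 [205.0, 170.4, 15.7, 42.4] [0.441 0.175 0.189] [[0.434, 0.157, 0.131], [0.468, 0.195, 0.23]]
spice_mid 0.75 [334.1, 227.6, 17.4, 36.9] [ 0.362 -0.165  0.062] [[0.354, -0.19, -0.0], [0.501, -0.148, 0.107]]
spice_mid 0.56 [320.1, 211.5, 15.0, 37.2] [ 0.432 -0.138  0.07 ] [[0.426, -0.154, 0.013], [0.457, -0.121, 0.106]]
spice_mid 0.33 [196.2, 174.5, 48.9, 59.6] [0.418 0.143 0.123] [[0.391, 0.097, 0.076], [0.495, 0.213, 0.214]]
lid_handle 0.7 [195.2, 175.1, 49.9, 59.2] [0.418 0.142 0.123] [[0.391, 0.097, 0.089], [0.494, 0.212, 0.214]]
```

The picture shows three candidates for the jar:
- a glass jar with a black cap on the lid at (row 191, col 213)
- a turquoise look-alike at (230, 327)
- a blue look-alike at (246, 343)

By the description it's the one on the lid. I'll check it in the crop.

View pics/crop0.png

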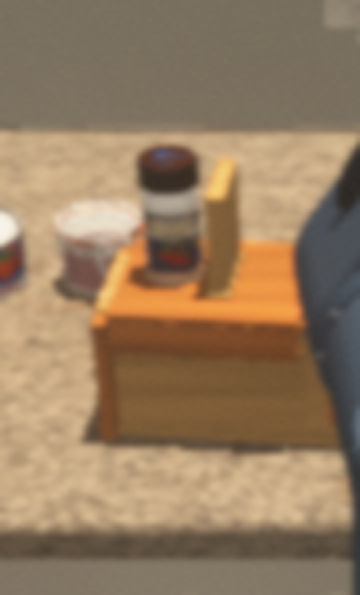

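```bash
cat >> h.py <<'E'
def yawpose():
    s=get_state();q=s['ee_rot'];M=R.from_quat([q[1],q[2],q[3],q[0]]).as_matrix();return s,np.array(s['ee_pos']),np.arctan2(M[1,0],M[0,0]),M
def plan(x,y,z,yawdeg,n,start=None):
    s,p,yw,M=yawpose()
    if start is not None: p=np.array(start[:3]);yw=np.radians(start[3])
    t=np.array([x,y,z]);Y=np.radians(yawdeg);d=(t-p)/n;dy=(Y-yw)/n
    print('from',np.round(p,4),round(np.degrees(yw),2),'tilt',np.round(np.degrees(np.arccos(-M[2,2])),2),'t',round(float(s['time']),2))
    for i in range(n):
        a=yw+i*dy;c,q=np.cos(a),np.sin(a)
        print({"offset":[round(100*(c*d[0]+q*d[1]),2),round(100*(q*d[0]-c*d[1]),2),round(-100*d[2],2)],"turn":[0,0,round(-np.degrees(dy),2)]})
E
python3 - <<'E'
from h import *
plan(.44,-.34,.47,17,10)
plan(.42,.12,.50,90,14,start=[.44,-.34,.47,17])
E
```

```text
from [ 0.1822 -0.5978  0.4048] 16.95 tilt 0.0 t 2.2
{'offset': [np.float64(3.22), np.float64(-1.71), np.float64(-0.65)], 'turn': [0, 0, np.float64(-0.0)]}
{'offset': [np.float64(3.22), np.float64(-1.71), np.float64(-0.65)], 'turn': [0, 0, np.float64(-0.0)]}
{'offset': [np.float64(3.22), np.float64(-1.71), np.float64(-0.65)], 'turn': [0, 0, np.float64(-0.0)]}
{'offset': [np.float64(3.22), np.float64(-1.71), np.float64(-0.65)], 'turn': [0, 0, np.float64(-0.0)]}
{'offset': [np.float64(3.22), np.float64(-1.71), np.float64(-0.65)], 'turn': [0, 0, np.float64(-0.0)]}
{'offset': [np.float64(3.22), np.float64(-1.71), np.float64(-0.65)], 'turn': [0, 0, np.float64(-0.0)]}
{'offset': [np.float64(3.22), np.float64(-1.71), np.float64(-0.65)], 'turn': [0, 0, np.float64(-0.0)]}
{'offset': [np.float64(3.22), np.float64(-1.71), np.float64(-0.65)], 'turn': [0, 0, np.float64(-0.0)]}
{'offset': [np.float64(3.22), np.float64(-1.71), np.float64(-0.65)], 'turn': [0, 0, np.float64(-0.0)]}
{'offset': [np.float64(3.22), np.float64(-1.71), np.float64(-0.65)], 'turn': [0, 0, np.float64(-0.0)]}
from [ 0.44 -0.34 
[... 778 characters left out ...]
6), np.float64(-2.07), np.float64(-0.21)], 'turn': [0, 0, np.float64(-5.21)]}
{'offset': [np.float64(2.73), np.float64(-1.83), np.float64(-0.21)], 'turn': [0, 0, np.float64(-5.21)]}
{'offset': [np.float64(2.89), np.float64(-1.57), np.float64(-0.21)], 'turn': [0, 0, np.float64(-5.21)]}
{'offset': [np.float64(3.02), np.float64(-1.3), np.float64(-0.21)], 'turn': [0, 0, np.float64(-5.21)]}
{'offset': [np.float64(3.13), np.float64(-1.02), np.float64(-0.21)], 'turn': [0, 0, np.float64(-5.21)]}
{'offset': [np.float64(3.21), np.float64(-0.74), np.float64(-0.21)], 'turn': [0, 0, np.float64(-5.21)]}
{'offset': [np.float64(3.26), np.float64(-0.44), np.float64(-0.21)], 'turn': [0, 0, np.float64(-5.21)]}
```

The crop confirms it: a black cap, a paper label with red and blue print on glass, standing beside the handle on its +y (left) side. Now I'll raise the arm and swing it over.

servo_tool:
  targets:
    - {"offset":[3.2,-1.7,-1],"turn":[0,0,0],"claw":1}
    - {"offset":[3.2,-1.7,-1],"turn":[0,0,0],"claw":1}
    - {"offset":[3.2,-1.7,-1],"turn":[0,0,0],"claw":1}
    - {"offset":[3.2,-1.7,-1],"turn":[0,0,0],"claw":1}
    - {"offset":[3.2,-1.7,-1],"turn":[0,0,0],"claw":1}
    - {"offset":[3.2,-1.7,-1],"turn":[0,0,0],"claw":1}
    - {"offset":[3.2,-1.7,-1],"turn":[0,0,0],"claw":1}
    - {"offset":[3.2,-1.7,-1],"turn":[0,0,0],"claw":1}

```text
time: 2.87
ee_pos: [0.3884, -0.3916, 0.4854]
ee_rot: [0.0, 0.989, 0.147, 0.0]
wrist_force: [1.0, 0.4, -0.4]
width: 0.0869
```

servo_tool:
  targets:
    - {"offset":[3.2,-1.7,-0.5],"turn":[0,0,0],"claw":1}
    - {"offset":[2.0,-2.5,-0.2],"turn":[0,0,0],"claw":1}
    - {"offset":[0.8,-3.2,-0.2],"turn":[0,0,-5],"claw":1}
    - {"offset":[1.1,-3.1,-0.2],"turn":[0,0,-5],"claw":1}
    - {"offset":[1.4,-3.0,-0.2],"turn":[0,0,-5],"claw":1}
    - {"offset":[1.6,-2.8,-0.2],"turn":[0,0,-5],"claw":1}
    - {"offset":[1.9,-2.7,-0.2],"turn":[0,0,-5],"claw":1}
    - {"offset":[2.1,-2.5,-0.2],"turn":[0,0,-5],"claw":1}

```text
time: 3.53
ee_pos: [0.417, -0.1394, 0.504]
ee_rot: [0.0, 0.916, 0.4, 0.0]
wrist_force: [0.1, 1.2, -0.2]
width: 0.0872
```

servo_tool:
  targets:
    - {"offset":[2.4,-2.3,-0.2],"turn":[0,0,-5],"claw":1}
    - {"offset":[2.6,-2.1,-0.2],"turn":[0,0,-5],"claw":1}
    - {"offset":[2.7,-1.8,-0.2],"turn":[0,0,-5],"claw":1}
    - {"offset":[2.9,-1.6,-0.2],"turn":[0,0,-5],"claw":1}
    - {"offset":[3.0,-1.3,-0.2],"turn":[0,0,-5],"claw":1}
    - {"offset":[3.1,-1.0,-0.2],"turn":[0,0,-5],"claw":1}
    - {"offset":[3.2,-0.7,-0.2],"turn":[0,0,-5],"claw":1}
    - {"offset":[3.2,-0.4,-0.2],"turn":[0,0,-5],"claw":1}

```text
time: 4.2
ee_pos: [0.4159, 0.1231, 0.5202]
ee_rot: [0.0, 0.724, 0.69, 0.0]
wrist_force: [0.7, 0.9, -0.5]
width: 0.0872
```

```bash
python3 - <<'E'
from h import *
print(yawpose()[1:3],yawpose()[0]['time'])
for n in ['scene','wrist']:
    f=grab_frame(n);save(f,n+'1');np.save(n+'1.npy',cloud(f));np.save(n+'1rgb.npy',f['frame'])
    for t in ['lid','lid_handle','spice_mid','mat_top','caddy']:
        for d in pinpoint(t,f)[:3]:
            r,c=d['position']; print(n,t,round(d['confidence'],2),np.round([r,c]),np.round(px2w(f,min(r,383),min(c,511)),3))
E
```

```text
(array([0.41590078, 0.12310952, 0.52016405]), np.float64(1.5218882513771097)) 4.2
scene lid 0.88 [210. 223.] [0.425 0.149 0.139]
scene lid 0.45 [210. 198.] [0.462 0.219 0.115]
scene lid_handle 0.94 [187. 224.] [0.419 0.141 0.213]
scene spice_mid 0.81 [244. 342.] [ 0.357 -0.165  0.074]
scene spice_mid 0.76 [189. 212.] [0.439 0.175 0.195]
scene spice_mid 0.69 [231. 326.] [ 0.428 -0.133  0.066]
scene mat_top 0.73 [238. 358.] [ 0.471 -0.235  0.007]
scene caddy 0.77 [245. 224.] [0.413 0.148 0.031]
wrist lid 0.6 [142. 284.] [0.444 0.164 0.232]
wrist lid_handle 0.64 [162. 288.] [0.449 0.143 0.217]
```

View pics/scene1.png

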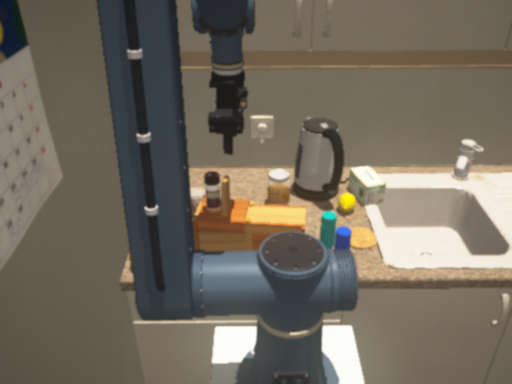

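View pics/wrist1.png

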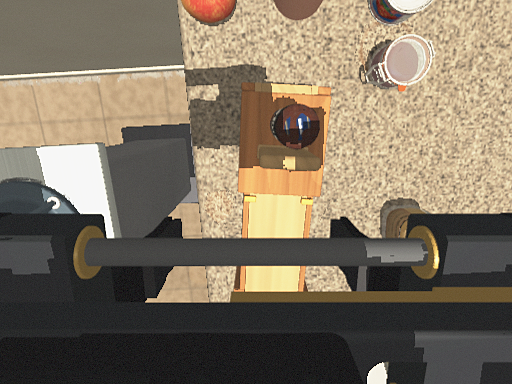

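```bash
python3 - <<'E'
import numpy as np,cv2
P=np.load('wrist1.npy').reshape(-1,3);P=P[~np.isnan(P[:,0])]
def sl(n,lo,hi,box=(.3,.6,-.2,.3)):
    q=P[(P[:,2]>lo)&(P[:,2]<hi)&(P[:,0]>box[0])&(P[:,0]<box[1])&(P[:,1]>box[2])&(P[:,1]<box[3])]
    if len(q)<5: print(n,len(q));return
    r=cv2.minAreaRect(q[:,:2].astype(np.float32)*1000);print(n,len(q),np.round(np.median(q,0),3),np.round(q.min(0),3),np.round(q.max(0),3),'rect',np.round(r[0],1),np.round(r[1],1),round(r[2],1))
sl('cap',.228,.25);sl('handle top',.208,.222,(.38,.53,.08,.157));sl('lidboard',.121,.130);sl('rim',.112,.121)
for h in np.arange(.1,.25,.01): print(round(h,2),((P[:,2]>h)&(P[:,2]<h+.01)).sum(),end='; ')
E
```

```text
cap 1583 [0.456 0.177 0.231] [0.437 0.157 0.228] [0.476 0.197 0.234] rect [456.9 177.5] [39.6 39.2] 42.8
handle top 887 [0.45  0.143 0.217] [0.421 0.134 0.208] [0.481 0.152 0.22 ] rect [450.8 142.6] [14.3 60. ] 84.0
lidboard 5839 [0.436 0.151 0.126] [0.392 0.071 0.121] [0.512 0.22  0.13 ] rect [451.2 144.8] [139.9 110.2] 83.8
rim 5251 [0.44  0.044 0.118] [ 0.373 -0.066  0.112] [0.514 0.23  0.121] rect [443.9  79.8] [292.8 111.3] 83.8
0.1 38; 0.11 5241; 0.12 5859; 0.13 103; 0.14 44; 0.15 57; 0.16 50; 0.17 63; 0.18 70; 0.19 97; 0.2 73; 0.21 909; 0.22 109; 0.23 1506; 0.24 0;
```

The views show:
- **Wrist:** jar cap at (row 127, col 297) and handle at (158, 289) just below it. The bumps are at (200, 247) and (200, 308), with the closed part beyond them.
- **Scene:** the mat at (238, 362), next to the two look-alikes.

The measured heights match what was given: cap 0.233, handle top 0.217, lid top 0.126. The caddy yaw is about -6.2°.

```bash
python3 - <<'E'
from h import *
plan(.457,.1775,.369,84,8)
f=grab_frame('scene')
for n in ['scene','side']:
    if n=='side': f=grab_frame('side')
    for d in outline_of('mat_top',f): 
        m=d['mask'];rc=np.argwhere(m);pts=np.array([ray_at_height(f,r,c,.006) for r,c in rc])
        print(n,d['confidence'],d['rect'],np.round(pts.min(0),3),np.round(pts.max(0),3))
    for d in pinpoint('mat_top',f)[:1]:
        print(np.round(ray_at_height(f,*d['position'],.006),3))
    h=cv2.cvtColor(f['frame'],cv2.COLOR_RGB2HSV)
    P=cloud(f);m=(h[...,0]>8)&(h[...,0]<28)&(h[...,1]>110)&(P[...,2]<.014)&(P[...,2]>.0)&(P[...,1]<-.15)&(P[...,1]>-.32)&(P[...,0]<.56)
    q=P[m];print(len(q),np.round(np.percentile(q,[1,50,99],axis=0),3).tolist()); e=cv2.minEnclosingCircle(q[:,:2].astype(np.float32)*1000);print(e)
E
```

```text
from [0.4166 0.1207 0.5197] 86.84 tilt 0.01 t 4.8
{'offset': [np.float64(0.74), np.float64(0.47), np.float64(1.88)], 'turn': [0, 0, np.float64(0.36)]}
{'offset': [np.float64(0.74), np.float64(0.46), np.float64(1.88)], 'turn': [0, 0, np.float64(0.36)]}
{'offset': [np.float64(0.74), np.float64(0.46), np.float64(1.88)], 'turn': [0, 0, np.float64(0.36)]}
{'offset': [np.float64(0.75), np.float64(0.45), np.float64(1.88)], 'turn': [0, 0, np.float64(0.36)]}
{'offset': [np.float64(0.75), np.float64(0.45), np.float64(1.88)], 'turn': [0, 0, np.float64(0.36)]}
{'offset': [np.float64(0.75), np.float64(0.44), np.float64(1.88)], 'turn': [0, 0, np.float64(0.36)]}
{'offset': [np.float64(0.75), np.float64(0.44), np.float64(1.88)], 'turn': [0, 0, np.float64(0.36)]}
{'offset': [np.float64(0.76), np.float64(0.43), np.float64(1.88)], 'turn': [0, 0, np.float64(0.36)]}
scene 0.65 [191.3, 186.0, 14.0, 30.6] [0.599 0.229 0.006] [0.76  0.277 0.006]
scene 0.56 [350.8, 227.1, 25.4, 21.8] [ 0.426 -0.289  0.006] [ 0.526 -0.205  0.006]
[ 0.471 -0.238  0.006]
463 [[0.429, -0.284, 0.001], [0.472, -0.247, 0.005], [0.528, -0.211, 0.01]]
((478.92694091796875, -241.7620849609375), 56.4459342956543)
side 0.74 [337.0, 230.4, 18.5, 19.5] [ 0.422 -0.289  0.006] [ 0.52  -0.217  0.006]
[ 0.486 -0.24   0.006]
282 [[0.429, -0.285, 0.001], [0.468, -0.253, 0.004], [0.521, -0.221, 0.007]]
((474.63116455078125, -245.53994750976562), 49.35990524291992)
```

Mat centre is at about (0.475, -0.238). The x extents from both views agree with the 100 mm diameter. Now to centre over the jar and descend.

servo_tool:
  targets:
    - {"offset":[1.5,1.0,1.0],"turn":[0,0,1.4],"claw":1}
    - {"offset":[1.5,1.0,1.0],"turn":[0,0,1.4],"claw":1}
    - {"offset":[1.5,1.0,1.0],"turn":[0,0,0],"claw":1}
    - {"offset":[1.4,0.6,1.0],"turn":[0,0,0],"claw":1}
    - {"offset":[0,0,1.0],"turn":[0,0,0],"claw":1}
    - {"offset":[0,0,0],"turn":[0,0,0],"claw":1}

```text
time: 5.6
ee_pos: [0.457, 0.1779, 0.4677]
ee_rot: [-0.001, 0.742, 0.671, -0.002]
wrist_force: [-0.3, 0.7, -0.1]
width: 0.0869
```

```bash
python3 - <<'E'
from h import *
plan(.457,.1775,.369,84,5)
f=grab_frame('wrist');save(f,'wrist2')
P=cloud(f).reshape(-1,3);q=P[(P[:,2]>.226)&(P[:,2]<.24)&(abs(P[:,0]-.457)<.03)&(abs(P[:,1]-.1775)<.03)]
print(len(q),np.round(q.min(0),4),np.round(q.max(0),4),cv2.minEnclosingCircle(q[:,:2].astype(np.float32)*1000))
E
```

```text
from [0.457  0.1779 0.4677] 84.22 tilt 0.26 t 5.6
{'offset': [np.float64(-0.01), np.float64(0.0), np.float64(1.97)], 'turn': [0, 0, np.float64(0.04)]}
{'offset': [np.float64(-0.01), np.float64(0.0), np.float64(1.97)], 'turn': [0, 0, np.float64(0.04)]}
{'offset': [np.float64(-0.01), np.float64(0.0), np.float64(1.97)], 'turn': [0, 0, np.float64(0.04)]}
{'offset': [np.float64(-0.01), np.float64(0.0), np.float64(1.97)], 'turn': [0, 0, np.float64(0.04)]}
{'offset': [np.float64(-0.01), np.float64(0.0), np.float64(1.97)], 'turn': [0, 0, np.float64(0.04)]}
2040 [0.437  0.1566 0.226 ] [0.4766 0.1972 0.2336] ((456.62762451171875, 177.0459747314453), 20.450037002563477)
```

View pics/wrist2.png

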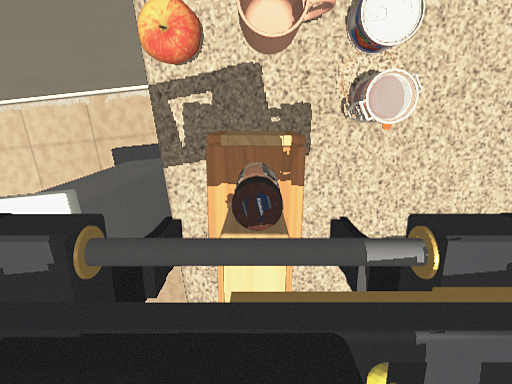

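The view shows the jar cap at (200, 258), centred between the open fingers. Its position is confirmed at (0.4566, 0.177) with radius 20.5 mm, so I'll descend and grip.

servo_tool:
  targets:
    - {"offset":[-0.1,0,2],"turn":[0,0,0],"claw":1}
    - {"offset":[0,0,2],"turn":[0,0,0],"claw":1}
    - {"offset":[0,0,2],"turn":[0,0,0],"claw":1}
    - {"offset":[0,0,2],"turn":[0,0,0],"claw":1}
    - {"offset":[0,0,1.5],"turn":[0,0,0],"claw":1}
    - {"offset":[0,0,0.3],"turn":[0,0,0],"claw":1}
    - {"offset":[0,0,0],"turn":[0,0,0],"claw":-0.2}
    - {"offset":[0,0,0],"turn":[0,0,0],"claw":-0.5}

```text
time: 6.32
ee_pos: [0.4576, 0.1762, 0.3727]
ee_rot: [0.0, 0.742, 0.67, 0.001]
wrist_force: [0.4, -0.6, -0.4]
width: 0.0801
```

servo_tool:
  targets:
    - {"offset":[0,0,0],"turn":[0,0,0],"claw":-0.5}
    - {"offset":[0,0,0],"turn":[0,0,0],"claw":-0.8}
    - {"offset":[0,0,0],"turn":[0,0,0],"claw":-1}
    - {"offset":[0,0,0],"turn":[0,0,0],"claw":-1}

```text
time: 6.65
ee_pos: [0.4572, 0.1764, 0.3724]
ee_rot: [0.0, 0.742, 0.67, 0.001]
wrist_force: [0.8, -0.4, 0.7]
width: 0.055
```

servo_tool:
  targets:
    - {"offset":[0,0,0],"turn":[0,0,0],"claw":-1}
    - {"offset":[0,0,0],"turn":[0,0,0],"claw":-1}
    - {"offset":[0,0,0],"turn":[0,0,0],"claw":-1}
    - {"offset":[0,0,0],"turn":[0,0,0],"claw":-1}
    - {"offset":[0,0,-0.5],"turn":[0,0,0],"claw":-1}
    - {"offset":[0,0,-1],"turn":[0,0,0],"claw":-1}

```text
time: 7.15
ee_pos: [0.4566, 0.1762, 0.386]
ee_rot: [-0.001, 0.742, 0.67, -0.001]
wrist_force: [-0.2, -0.5, -1.2]
width: 0.0405
```

servo_tool:
  targets:
    - {"offset":[0,0,-1.5],"turn":[0,0,0],"claw":-1}
    - {"offset":[0,0,-2],"turn":[0,0,0],"claw":-1}
    - {"offset":[0,0,-2],"turn":[0,0,0],"claw":-1}
    - {"offset":[0,0,-2],"turn":[0,0,0],"claw":-1}
    - {"offset":[0,0,-2],"turn":[0,0,0],"claw":-1}
    - {"offset":[0,0,-1.5],"turn":[0,0,0],"claw":-1}
    - {"offset":[0,0,-0.5],"turn":[0,0,0],"claw":-1}

```text
time: 7.73
ee_pos: [0.4574, 0.1764, 0.5043]
ee_rot: [0.001, 0.742, 0.67, 0.002]
wrist_force: [0.1, -0.9, -0.4]
width: 0.0399
```

```bash
python3 - <<'E'
from h import *
plan(.475,-.238,.48,-6,16)
E
```

```text
from [0.4574 0.1764 0.5043] 84.15 tilt 0.28 t 7.73
{'offset': [np.float64(-2.57), np.float64(0.37), np.float64(0.15)], 'turn': [0, 0, np.float64(5.63)]}
{'offset': [np.float64(-2.52), np.float64(0.62), np.float64(0.15)], 'turn': [0, 0, np.float64(5.63)]}
{'offset': [np.float64(-2.44), np.float64(0.87), np.float64(0.15)], 'turn': [0, 0, np.float64(5.63)]}
{'offset': [np.float64(-2.35), np.float64(1.1), np.float64(0.15)], 'turn': [0, 0, np.float64(5.63)]}
{'offset': [np.float64(-2.23), np.float64(1.33), np.float64(0.15)], 'turn': [0, 0, np.float64(5.63)]}
{'offset': [np.float64(-2.09), np.float64(1.54), np.float64(0.15)], 'turn': [0, 0, np.float64(5.63)]}
{'offset': [np.float64(-1.92), np.float64(1.74), np.float64(0.15)], 'turn': [0, 0, np.float64(5.63)]}
{'offset': [np.float64(-1.74), np.float64(1.92), np.float64(0.15)], 'turn': [0, 0, np.float64(5.63)]}
{'offset': [np.float64(-1.55), np.float64(2.08), np.float64(0.15)], 'turn': [0, 0, np.float64(5.63)]}
{'offset': [np.float64(-1.34), np.float64(2.22), np.float64(0.15)], 'turn': [0, 0, np.float64(5.63)]}
{'offset': [np.float64(-1.11), np.float64(2.34), np.float64(0.15)], 'turn': [0, 0, np.float64(5.63)]}
{'offset': [np.float64(-0.88), np.float64(2.44), np.float64(0.15)], 'turn': [0, 0, np.float64(5.63)]}
{'offset': [np.float64(-0.63), np.float64(2.51), np.float64(0.15)], 'turn': [0, 0, np.float64(5.63)]}
{'offset': [np.float64(-0.38), np.float64(2.56), np.float64(0.15)], 'turn': [0, 0, np.float64(5.63)]}
{'offset': [np.float64(-0.13), np.float64(2.59), np.float64(0.15)], 'turn': [0, 0, np.float64(5.63)]}
{'offset': [np.float64(0.13), np.float64(2.59), np.float64(0.15)], 'turn': [0, 0, np.float64(5.63)]}
```

servo_tool:
  targets:
    - {"offset":[-2.6,0.4,0],"turn":[0,0,5.6],"claw":-1}
    - {"offset":[-2.5,0.6,0],"turn":[0,0,5.6],"claw":-1}
    - {"offset":[-2.4,0.9,0],"turn":[0,0,5.6],"claw":-1}
    - {"offset":[-2.3,1.1,0],"turn":[0,0,5.6],"claw":-1}
    - {"offset":[-2.2,1.3,0],"turn":[0,0,5.6],"claw":-1}
    - {"offset":[-2.1,1.5,0],"turn":[0,0,5.6],"claw":-1}
    - {"offset":[-1.9,1.7,0.2],"turn":[0,0,5.6],"claw":-1}
    - {"offset":[-1.7,1.9,0.2],"turn":[0,0,5.6],"claw":-1}

```text
time: 8.4
ee_pos: [0.466, -0.0301, 0.497]
ee_rot: [-0.0, 0.942, 0.334, -0.001]
wrist_force: [0.5, -0.1, -1.3]
width: 0.0399
```

servo_tool:
  targets:
    - {"offset":[-1.6,2.1,0.4],"turn":[0,0,5.6],"claw":-1}
    - {"offset":[-1.3,2.2,0.4],"turn":[0,0,5.6],"claw":-1}
    - {"offset":[-1.1,2.3,0.4],"turn":[0,0,5.6],"claw":-1}
    - {"offset":[-0.9,2.4,0.4],"turn":[0,0,5.6],"claw":-1}
    - {"offset":[-0.6,2.5,0.4],"turn":[0,0,5.6],"claw":-1}
    - {"offset":[-0.4,2.6,0.4],"turn":[0,0,5.6],"claw":-1}
    - {"offset":[-0.1,2.6,0.4],"turn":[0,0,5.6],"claw":-1}
    - {"offset":[0,0,0],"turn":[0,0,0],"claw":-1}

```text
time: 9.07
ee_pos: [0.4755, -0.214, 0.4682]
ee_rot: [0.001, 1.0, -0.002, -0.0]
wrist_force: [0.7, -0.1, -0.3]
width: 0.0401
```

```bash
python3 - <<'E'
from h import *
f=grab_frame('wrist');save(f,'wrist3')
P=cloud(f);
h=cv2.cvtColor(f['frame'],cv2.COLOR_RGB2HSV)
for d in outline_of('mat_top',f):
    q=P[d['mask']];q=q[~np.isnan(q[:,0])];print(d['confidence'],d['rect'],np.round(np.percentile(q,[2,50,98],axis=0),3).tolist())
m=(P[...,2]>.003)&(P[...,2]<.012)&(abs(P[...,0]-.475)<.07)&(abs(P[...,1]+.238)<.07)&(h[...,1]>90)
q=P[m];print(len(q),cv2.minEnclosingCircle(q[:,:2].astype(np.float32)*1000) if len(q) else 0)
m=(P[...,2]>.095)&(P[...,2]<.112)&(abs(P[...,0]-.42)<.1)&(abs(P[...,1]+.15)<.08)
q=P[m];print(len(q),np.round(q.min(0),3),np.round(q.max(0),3)) if len(q) else 0
plan(.475,-.238,.40,-6,4)
E
```

```text
3119 ((480.4598693847656, -239.67929077148438), 50.21383285522461)
1145 [ 0.427 -0.159  0.095] [ 0.485 -0.07   0.112]
from [ 0.4749 -0.2106  0.4686] 0.08 tilt 0.17 t 9.17
{'offset': [np.float64(0.0), np.float64(0.68), np.float64(1.71)], 'turn': [0, 0, np.float64(1.52)]}
{'offset': [np.float64(0.02), np.float64(0.68), np.float64(1.71)], 'turn': [0, 0, np.float64(1.52)]}
{'offset': [np.float64(0.04), np.float64(0.68), np.float64(1.71)], 'turn': [0, 0, np.float64(1.52)]}
{'offset': [np.float64(0.06), np.float64(0.68), np.float64(1.71)], 'turn': [0, 0, np.float64(1.52)]}
```

View pics/wrist3.png

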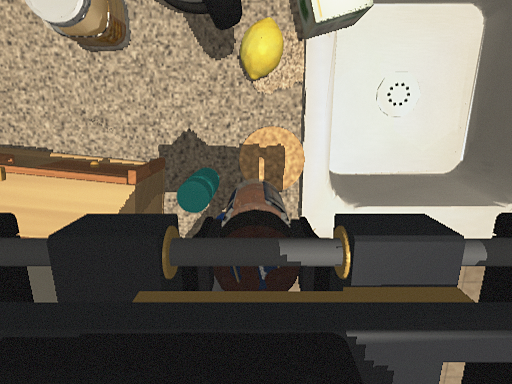

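The wrist view shows the mat at (157, 272) and the turquoise jar at (187, 198). The mat's circle fit gives radius 50.2 mm and centre (0.480, -0.240). I'll move over it and descend.

servo_tool:
  targets:
    - {"offset":[0.1,0.8,1.5],"turn":[0,0,2],"claw":-1}
    - {"offset":[0.1,0.8,2],"turn":[0,0,2],"claw":-1}
    - {"offset":[0.2,0.7,3],"turn":[0,0,2],"claw":-1}
    - {"offset":[0.2,0.7,3],"turn":[0,0,0],"claw":-1}
    - {"offset":[0,0,3],"turn":[0,0,0],"claw":-1}
    - {"offset":[0,0,3],"turn":[0,0,0],"claw":-1}
    - {"offset":[0,0,2],"turn":[0,0,0],"claw":-1}
    - {"offset":[0,0,1],"turn":[0,0,0],"claw":-1}

```text
time: 9.83
ee_pos: [0.4789, -0.2383, 0.282]
ee_rot: [-0.002, 0.999, -0.05, -0.003]
wrist_force: [-0.3, 0.1, 0.1]
width: 0.0403
```

servo_tool:
  targets:
    - {"offset":[0,0,1],"turn":[0,0,0],"claw":-1}
    - {"offset":[0,0,1],"turn":[0,0,0],"claw":-1}
    - {"offset":[0,0,0.6],"turn":[0,0,0],"claw":-1}
    - {"offset":[0,0,0.3],"turn":[0,0,0],"claw":-1}
    - {"offset":[0,0,0],"turn":[0,0,0],"claw":-1}

```text
time: 10.25
ee_pos: [0.4799, -0.2401, 0.2558]
ee_rot: [0.0, 0.999, -0.051, 0.0]
wrist_force: [-0.5, 0.0, -0.5]
width: 0.04
```

servo_tool:
  targets:
    - {"offset":[0,0,0.2],"turn":[0,0,0],"claw":-1}
    - {"offset":[0,0,0.1],"turn":[0,0,0],"claw":-1}
    - {"offset":[0,0,0],"turn":[0,0,0],"claw":-1}

```text
time: 10.5
ee_pos: [0.4799, -0.2403, 0.2531]
ee_rot: [0.0, 0.999, -0.051, 0.0]
wrist_force: [-1.4, 0.1, -0.8]
width: 0.0398
```

servo_tool:
  targets:
    - {"offset":[0,0,0.1],"turn":[0,0,0],"claw":-1}
    - {"offset":[0,0,0.1],"turn":[0,0,0],"claw":-1}
    - {"offset":[0,0,0],"turn":[0,0,0],"claw":-1}

```text
time: 10.75
ee_pos: [0.48, -0.2402, 0.2528]
ee_rot: [0.001, 0.999, -0.051, 0.001]
wrist_force: [-1.7, 1.7, 12.4]
width: 0.0401
```

Contact is at TCP 0.253, as predicted. I'll relax slightly, then release.

servo_tool:
  targets:
    - {"offset":[0,0,-0.1],"turn":[0,0,0],"claw":-1}
    - {"offset":[0,0,0],"turn":[0,0,0],"claw":0.7}
    - {"offset":[0,0,0],"turn":[0,0,0],"claw":0.7}
    - {"offset":[0,0,0],"turn":[0,0,0],"claw":0.7}
    - {"offset":[0,0,0],"turn":[0,0,0],"claw":0.7}
    - {"offset":[0,0,0],"turn":[0,0,0],"claw":0.7}
    - {"offset":[0,0,0],"turn":[0,0,0],"claw":0.7}

```text
time: 11.33
ee_pos: [0.4798, -0.2402, 0.2515]
ee_rot: [-0.0, 0.999, -0.051, -0.0]
wrist_force: [-0.2, 0.3, -0.5]
width: 0.0702
```

servo_tool:
  targets:
    - {"offset":[0,0,-2],"turn":[0,0,0],"claw":0.7}
    - {"offset":[0,0,-3],"turn":[0,0,0],"claw":0.7}
    - {"offset":[0,0,-3.5],"turn":[0,0,0],"claw":0.7}
    - {"offset":[0,0,-3.5],"turn":[0,0,0],"claw":0.7}
    - {"offset":[0,0,-3.5],"turn":[0,0,0],"claw":0.7}
    - {"offset":[0,0,-3],"turn":[0,0,0],"claw":0.7}
    - {"offset":[0,0,-2],"turn":[0,0,0],"claw":0.7}

```text
time: 11.92
ee_pos: [0.48, -0.2402, 0.4602]
ee_rot: [0.001, 0.999, -0.051, 0.002]
wrist_force: [-0.1, 0.0, -0.1]
width: 0.0741
```

```bash
python3 - <<'E'
from h import *
f=grab_frame('wrist');save(f,'wrist4')
P=cloud(f).reshape(-1,3);q=P[(P[:,2]>.1)&(P[:,2]<.12)&(abs(P[:,0]-.48)<.035)&(abs(P[:,1]+.24)<.035)]
print(len(q),np.round(q.min(0),4),np.round(q.max(0),4),cv2.minEnclosingCircle(q[:,:2].astype(np.float32)*1000))
g=grab_frame('scene');save(g,'scene4')
h=np.array([.4517,.1524])-np.array([.107,.994])*.0098
print('handle',h)
plan(.4508,.1426,.46,-6,14)
E
```

```text
984 [ 0.462  -0.2611  0.1003] [ 0.502  -0.2214  0.115 ] ((482.0700988769531, -240.8680419921875), 20.25617790222168)
handle [0.4506514 0.1426588]
from [ 0.4805 -0.2406  0.4609] -5.84 tilt 0.54 t 12.02
{'offset': [np.float64(-0.49), np.float64(-2.7), np.float64(0.01)], 'turn': [0, 0, np.float64(0.01)]}
{'offset': [np.float64(-0.49), np.float64(-2.7), np.float64(0.01)], 'turn': [0, 0, np.float64(0.01)]}
{'offset': [np.float64(-0.49), np.float64(-2.7), np.float64(0.01)], 'turn': [0, 0, np.float64(0.01)]}
{'offset': [np.float64(-0.49), np.float64(-2.7), np.float64(0.01)], 'turn': [0, 0, np.float64(0.01)]}
{'offset': [np.float64(-0.49), np.float64(-2.7), np.float64(0.01)], 'turn': [0, 0, np.float64(0.01)]}
{'offset': [np.float64(-0.49), np.float64(-2.7), np.float64(0.01)], 'turn': [0, 0, np.float64(0.01)]}
{'offset': [np.float64(-0.49), np.float64(-2.7), np.float64(0.01)], 'turn': [0, 0, np.float64(0.01)]}
{'offset': [np.float64(-0.49), np.float64(-2.7), np.float64(0.01)], 'turn': [0, 0, np.float64(0.01)]}
{'offset': [np.float64(-0.49), np.float64(-2.7), np.float64(0.01)], 'turn': [0, 0, np.float64(0.01)]}
{'offset': [np.float64(-0.49), np.float64(-2.7), np.float64(0.01)], 'turn': [0, 0, np.float64(0.01)]}
{'offset': [np.float64(-0.49), np.float64(-2.7), np.float64(0.01)], 'turn': [0, 0, np.float64(0.01)]}
{'offset': [np.float64(-0.5), np.float64(-2.7), np.float64(0.01)], 'turn': [0, 0, np.float64(0.01)]}
{'offset': [np.float64(-0.5), np.float64(-2.7), np.float64(0.01)], 'turn': [0, 0, np.float64(0.01)]}
{'offset': [np.float64(-0.5), np.float64(-2.7), np.float64(0.01)], 'turn': [0, 0, np.float64(0.01)]}
```

View pics/wrist4.png

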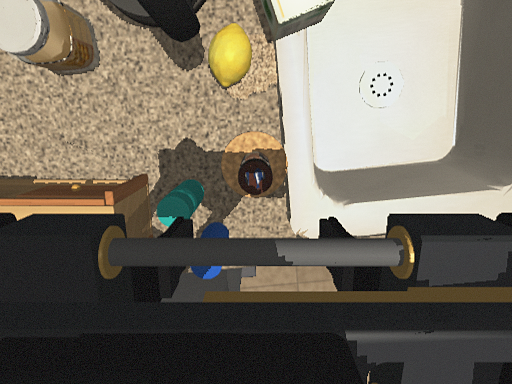

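View pics/scene4.png

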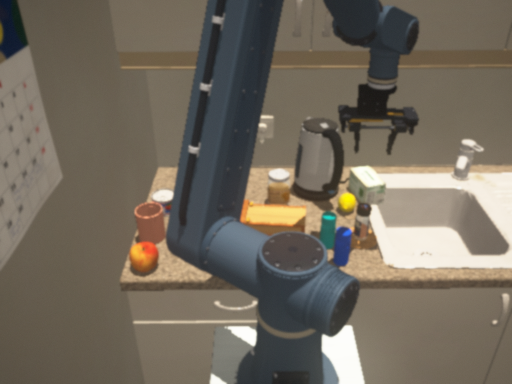

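The jar stands upright on the mat: the cap is at (177, 255) in the wrist view, centre about (0.481, -0.241), top at 0.113. Next, the handle.

servo_tool:
  targets:
    - {"offset":[-0.5,-2.7,0],"turn":[0,0,0],"claw":0.4}
    - {"offset":[-0.5,-3.3,0],"turn":[0,0,0],"claw":0.4}
    - {"offset":[-0.6,-3.5,0],"turn":[0,0,0],"claw":0.4}
    - {"offset":[-0.7,-3.5,0],"turn":[0,0,0],"claw":0.4}
    - {"offset":[-0.7,-3.5,0],"turn":[0,0,0],"claw":0.4}
    - {"offset":[-0.7,-3.5,0],"turn":[0,0,0],"claw":0.4}
    - {"offset":[-0.7,-3.5,0],"turn":[0,0,0],"claw":0.4}
    - {"offset":[-0.7,-3.5,0],"turn":[0,0,0],"claw":0.4}

```text
time: 12.68
ee_pos: [0.4556, 0.0352, 0.4555]
ee_rot: [-0.0, 0.999, -0.051, -0.001]
wrist_force: [0.8, -0.1, 0.1]
width: 0.0609
```

servo_tool:
  targets:
    - {"offset":[-0.6,-3.5,0],"turn":[0,0,0],"claw":0.2}
    - {"offset":[-0.6,-3.3,0],"turn":[0,0,0],"claw":0.2}
    - {"offset":[-0.6,-2.7,0],"turn":[0,0,0],"claw":0.2}
    - {"offset":[0,-1.3,0],"turn":[0,0,0],"claw":0.2}
    - {"offset":[0,0,0],"turn":[0,0,0],"claw":0.2}

```text
time: 13.1
ee_pos: [0.4489, 0.1452, 0.4555]
ee_rot: [-0.0, 0.999, -0.049, -0.001]
wrist_force: [-0.8, -0.2, 0.6]
width: 0.0524
```

```bash
python3 - <<'E'
from h import *
f=grab_frame('wrist');save(f,'wrist5')
P=cloud(f).reshape(-1,3);q=P[(P[:,2]>.21)&(P[:,2]<.223)&(abs(P[:,0]-.45)<.04)&(abs(P[:,1]-.143)<.02)]
print(len(q),np.round(q.min(0),4),np.round(q.max(0),4),cv2.minAreaRect(q[:,:2].astype(np.float32)*1000))
plan(.4508,.1426,.361,-6.1,6)
E
```

```text
1292 [0.4222 0.1325 0.2101] [0.4813 0.1515 0.2201] ((451.58062744140625, 141.91883850097656), (13.866939544677734, 59.355751037597656), 84.15843200683594)
from [0.4491 0.1439 0.4556] -5.67 tilt 0.14 t 13.15
{'offset': [np.float64(0.03), np.float64(0.02), np.float64(1.58)], 'turn': [0, 0, np.float64(0.07)]}
{'offset': [np.float64(0.03), np.float64(0.02), np.float64(1.58)], 'turn': [0, 0, np.float64(0.07)]}
{'offset': [np.float64(0.03), np.float64(0.02), np.float64(1.58)], 'turn': [0, 0, np.float64(0.07)]}
{'offset': [np.float64(0.03), np.float64(0.02), np.float64(1.58)], 'turn': [0, 0, np.float64(0.07)]}
{'offset': [np.float64(0.03), np.float64(0.02), np.float64(1.58)], 'turn': [0, 0, np.float64(0.07)]}
{'offset': [np.float64(0.03), np.float64(0.02), np.float64(1.58)], 'turn': [0, 0, np.float64(0.07)]}
```

View pics/wrist5.png

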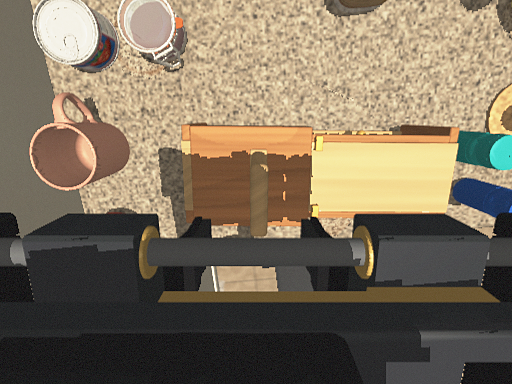

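The wrist view shows the handle edge-on at (190, 259), between the fingers, with the bumps at (142, 319) and (210, 316). The measured thickness of 13.9 mm and centre (0.451, 0.142) agree with the earlier fit. Descend and grip.

servo_tool:
  targets:
    - {"offset":[0.1,0,1.5],"turn":[0,0,0.4],"claw":0.2}
    - {"offset":[0.1,0.1,2],"turn":[0,0,0],"claw":0.2}
    - {"offset":[0,0.1,2],"turn":[0,0,0],"claw":0.2}
    - {"offset":[0,0,2],"turn":[0,0,0],"claw":0.2}
    - {"offset":[0,0,1.5],"turn":[0,0,0],"claw":0.2}
    - {"offset":[0,0,0.5],"turn":[0,0,0],"claw":0.2}
    - {"offset":[0,0,0],"turn":[0,0,0],"claw":-0.5}
    - {"offset":[0,0,0],"turn":[0,0,0],"claw":-1}

```text
time: 13.82
ee_pos: [0.4517, 0.14, 0.3617]
ee_rot: [0.0, 0.998, -0.055, -0.0]
wrist_force: [-0.1, -0.6, 0.3]
width: 0.0454
```

servo_tool:
  targets:
    - {"offset":[0,0,0],"turn":[0,0,0],"claw":-1}
    - {"offset":[0,0,0],"turn":[0,0,0],"claw":-1}
    - {"offset":[0,0,0],"turn":[0,0,0],"claw":-1}
    - {"offset":[0,0,0],"turn":[0,0,0],"claw":-1}
    - {"offset":[0,0,0],"turn":[0,0,0],"claw":-1}
    - {"offset":[0,0,0],"turn":[0,0,0],"claw":-1}

```text
time: 14.32
ee_pos: [0.4516, 0.141, 0.3623]
ee_rot: [-0.0, 0.999, -0.055, 0.001]
wrist_force: [0.1, 2.4, 3.0]
width: 0.0138
```

servo_tool:
  targets:
    - {"offset":[0,0,0],"turn":[0,0,0],"claw":-1}
    - {"offset":[0,0,-0.4],"turn":[0,0,0],"claw":-1}
    - {"offset":[0,0,-0.4],"turn":[0,0,0],"claw":-1}
    - {"offset":[0,0,-0.4],"turn":[0,0,0],"claw":-1}
    - {"offset":[0,0,-0.1],"turn":[0,0,0],"claw":-1}
    - {"offset":[0,0,0],"turn":[0,0,0],"claw":-1}

```text
time: 14.82
ee_pos: [0.4515, 0.1406, 0.375]
ee_rot: [0.0, 0.999, -0.055, 0.0]
wrist_force: [0.0, -0.8, -3.4]
width: 0.0139
```

```bash
python3 - <<'E'
from h import *
d=.1435-.002
s,p,y,M=yawpose();print(p,np.degrees(y))
plan(p[0]-.107*d,p[1]-.994*d,p[2],-6.1,10)
E
```

```text
[0.45146127 0.14063176 0.37496753] -6.249368884819166
from [0.4515 0.1406 0.375 ] -6.25 tilt 0.02 t 14.82
{'offset': [np.float64(0.0), np.float64(1.41), np.float64(-0.0)], 'turn': [0, 0, np.float64(-0.01)]}
{'offset': [np.float64(0.0), np.float64(1.41), np.float64(-0.0)], 'turn': [0, 0, np.float64(-0.01)]}
{'offset': [np.float64(0.0), np.float64(1.41), np.float64(-0.0)], 'turn': [0, 0, np.float64(-0.01)]}
{'offset': [np.float64(0.0), np.float64(1.41), np.float64(-0.0)], 'turn': [0, 0, np.float64(-0.01)]}
{'offset': [np.float64(0.0), np.float64(1.41), np.float64(-0.0)], 'turn': [0, 0, np.float64(-0.01)]}
{'offset': [np.float64(0.0), np.float64(1.41), np.float64(-0.0)], 'turn': [0, 0, np.float64(-0.01)]}
{'offset': [np.float64(0.0), np.float64(1.41), np.float64(-0.0)], 'turn': [0, 0, np.float64(-0.01)]}
{'offset': [np.float64(0.0), np.float64(1.41), np.float64(-0.0)], 'turn': [0, 0, np.float64(-0.01)]}
{'offset': [np.float64(-0.0), np.float64(1.41), np.float64(-0.0)], 'turn': [0, 0, np.float64(-0.01)]}
{'offset': [np.float64(-0.0), np.float64(1.41), np.float64(-0.0)], 'turn': [0, 0, np.float64(-0.01)]}
```

The lid is raised 13 mm and carried, at about 3.4 N. Now the slide.

servo_tool:
  targets:
    - {"offset":[0,1,0],"turn":[0,0,0],"claw":-1}
    - {"offset":[0,2,0],"turn":[0,0,0],"claw":-1}
    - {"offset":[0,2,0],"turn":[0,0,0],"claw":-1}
    - {"offset":[0,2,0],"turn":[0,0,0],"claw":-1}
    - {"offset":[0,2,0],"turn":[0,0,0],"claw":-1}
    - {"offset":[0,1.5,0],"turn":[0,0,0],"claw":-1}
    - {"offset":[0,0,0],"turn":[0,0,0],"claw":-1}

```text
time: 15.4
ee_pos: [0.4397, 0.0338, 0.3746]
ee_rot: [0.001, 0.998, -0.056, -0.0]
wrist_force: [0.2, 0.9, -3.5]
width: 0.0136
```

servo_tool:
  targets:
    - {"offset":[0,1.5,0],"turn":[0,0,0],"claw":-1}
    - {"offset":[0,1.5,0],"turn":[0,0,0],"claw":-1}
    - {"offset":[0,0.5,0],"turn":[0,0,0],"claw":-1}
    - {"offset":[0,0,0],"turn":[0,0,0],"claw":-1}
    - {"offset":[0,0,0],"turn":[0,0,0],"claw":-1}

```text
time: 15.82
ee_pos: [0.4361, 0.0017, 0.3747]
ee_rot: [-0.0, 0.998, -0.055, -0.0]
wrist_force: [-0.4, 0.3, -4.5]
width: 0.0141
```

servo_tool:
  targets:
    - {"offset":[0,0.1,0.4],"turn":[0,0,0],"claw":-1}
    - {"offset":[0,0,0.4],"turn":[0,0,0],"claw":-1}
    - {"offset":[0,0,0.3],"turn":[0,0,0],"claw":-1}
    - {"offset":[0,0,0.2],"turn":[0,0,0],"claw":-1}
    - {"offset":[0,0,0],"turn":[0,0,0],"claw":-1}

```text
time: 16.23
ee_pos: [0.4358, 0.0011, 0.3623]
ee_rot: [-0.0, 0.999, -0.054, -0.001]
wrist_force: [-3.1, 0.7, 6.8]
width: 0.0137
```

The lid is seated at the same TCP height as at the grasp. Release, rise and check.

servo_tool:
  targets:
    - {"offset":[0,0,0],"turn":[0,0,0],"claw":0.1}
    - {"offset":[0,0,0],"turn":[0,0,0],"claw":0.1}
    - {"offset":[0,0,0],"turn":[0,0,0],"claw":0.1}
    - {"offset":[0,0,0],"turn":[0,0,0],"claw":0.1}
    - {"offset":[0,0,0],"turn":[0,0,0],"claw":0.1}
    - {"offset":[0,0,-2],"turn":[0,0,0],"claw":0.2}
    - {"offset":[0,0,-3],"turn":[0,0,0],"claw":0.3}
    - {"offset":[0,0,-3],"turn":[0,0,0],"claw":0.6}

```text
time: 16.9
ee_pos: [0.4358, 0.0006, 0.4419]
ee_rot: [-0.0, 0.999, -0.055, -0.002]
wrist_force: [1.1, -0.2, 0.1]
width: 0.0564
```

servo_tool:
  targets:
    - {"offset":[0,0,-3],"turn":[0,0,0],"claw":0.6}
    - {"offset":[0,0,-2],"turn":[0,0,0],"claw":0.6}
    - {"offset":[0,0,0],"turn":[0,0,0],"claw":0.6}

```text
time: 17.15
ee_pos: [0.4372, 0.0003, 0.496]
ee_rot: [0.001, 0.999, -0.054, 0.005]
wrist_force: [0.4, 0.4, -0.2]
width: 0.0681
```

```bash
python3 - <<'E'
from h import *
f=grab_frame('wrist');save(f,'wrist6')
P=cloud(f).reshape(-1,3)
def sl(n,lo,hi,b):
    q=P[(P[:,2]>lo)&(P[:,2]<hi)&(P[:,0]>b[0])&(P[:,0]<b[1])&(P[:,1]>b[2])&(P[:,1]<b[3])]
    if len(q)>4: r=cv2.minAreaRect(q[:,:2].astype(np.float32)*1000);print(n,len(q),np.round(np.median(q,0),4),np.round(r[0],1),np.round(r[1],1),round(r[2],1))
sl('handle',.21,.225,(.39,.48,-.03,.04));sl('lid',.121,.13,(.37,.52,-.12,.08));sl('low',.112,.1205,(.37,.53,-.12,.24));sl('bayfloor',0.003,.02,(.41,.5,.11,.2))
O=np.array([.4517,.1524]);ey=np.array([.107,.994]);ex=np.array([.994,-.107])
q=P[(P[:,2]>.1)&(P[:,2]<.14)];l=np.c_[(q[:,:2]-O)@ex,(q[:,:2]-O)@ey,q[:,2]]
for n,a,b in [('endpost',.06,.08),('lidstrip',-.2,-.09)]:
    k=l[(l[:,1]>a)&(l[:,1]<b)&(abs(l[:,0])<.06)];print(n,len(k),np.round(k.min(0),3),np.round(k.max(0),3)) if len(k) else 0
plan(.481,-.2405,.47,-6.1,8)
E
```

```text
handle 927 [0.4374 0.0006 0.2174] [435.7   0.7] [13.7 59. ] 83.3
lid 8356 [0.4422 0.0162 0.1259] [436.7  13.8] [138.3 109.7] 83.8
low 5904 [0.4517 0.1335 0.1179] [444.5  76.9] [298.1 111.2] 83.9
bayfloor 1688 [0.4512 0.1599 0.0091] [461.1 159. ] [89.3 77.5] 83.9
endpost 845 [-0.045  0.06   0.1  ] [0.057 0.073 0.12 ]
lidstrip 7064 [-0.055 -0.2    0.122] [ 0.055 -0.09   0.139]
from [0.4365 0.0005 0.4938] -6.25 tilt 0.34 t 17.2
{'offset': [np.float64(0.88), np.float64(2.93), np.float64(0.3)], 'turn': [0, 0, np.float64(-0.02)]}
{'offset': [np.float64(0.88), np.float64(2.93), np.float64(0.3)], 'turn': [0, 0, np.float64(-0.02)]}
{'offset': [np.float64(0.88), np.float64(2.93), np.float64(0.3)], 'turn': [0, 0, np.float64(-0.02)]}
{'offset': [np.float64(0.88), np.float64(2.93), np.float64(0.3)], 'turn': [0, 0, np.float64(-0.02)]}
{'offset': [np.float64(0.88), np.float64(2.93), np.float64(0.3)], 'turn': [0, 0, np.float64(-0.02)]}
{'offset': [np.float64(0.88), np.float64(2.93), np.float64(0.3)], 'turn': [0, 0, np.float64(-0.02)]}
{'offset': [np.float64(0.87), np.float64(2.94), np.float64(0.3)], 'turn': [0, 0, np.float64(-0.02)]}
{'offset': [np.float64(0.87), np.float64(2.94), np.float64(0.3)], 'turn': [0, 0, np.float64(-0.02)]}
```

View pics/wrist6.png

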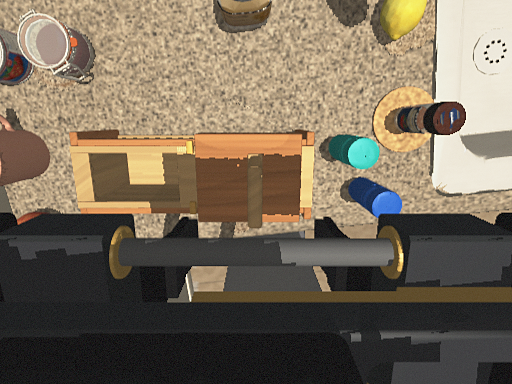

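The lid lies flat on the closed part: handle top at 0.2174, board at 0.1259, and lid y about -142 to -144 mm. In the wrist view the open bay is at (165, 142) and the jar stands on the mat at (117, 448). Now back to the jar.

servo_tool:
  targets:
    - {"offset":[0.8,2.5,0],"turn":[0,0,0],"claw":0.7}
    - {"offset":[1.0,3.5,0],"turn":[0,0,0],"claw":0.7}
    - {"offset":[1.1,3.7,0.5],"turn":[0,0,0],"claw":0.7}
    - {"offset":[1.1,3.7,1],"turn":[0,0,0],"claw":0.7}
    - {"offset":[1.1,3.7,1],"turn":[0,0,0],"claw":0.7}
    - {"offset":[1.1,3.5,1.5],"turn":[0,0,0],"claw":0.7}
    - {"offset":[0.8,2.4,2],"turn":[0,0,0],"claw":0.7}
    - {"offset":[0,0,2],"turn":[0,0,0],"claw":0.7}

```text
time: 17.87
ee_pos: [0.4815, -0.2408, 0.4096]
ee_rot: [0.001, 0.998, -0.057, 0.001]
wrist_force: [-0.0, 0.3, -0.1]
width: 0.0743
```

```bash
python3 - <<'E'
from h import *
f=grab_frame('wrist');save(f,'wrist7')
P=cloud(f).reshape(-1,3);q=P[(P[:,2]>.1)&(P[:,2]<.12)&(abs(P[:,0]-.48)<.035)&(abs(P[:,1]+.24)<.035)]
print(len(q),np.round(q.min(0),4),np.round(q.max(0),4),cv2.minEnclosingCircle(q[:,:2].astype(np.float32)*1000))
plan(.481,-.2405,.253,-6.1,8)
E
```

```text
1338 [ 0.4618 -0.2612  0.1002] [ 0.5021 -0.2212  0.1149] ((481.9573059082031, -240.8936309814453), 20.340295791625977)
from [ 0.4795 -0.2377  0.4052] -6.47 tilt 0.55 t 17.92
{'offset': [np.float64(0.02), np.float64(0.03), np.float64(1.9)], 'turn': [0, 0, np.float64(-0.05)]}
{'offset': [np.float64(0.02), np.float64(0.03), np.float64(1.9)], 'turn': [0, 0, np.float64(-0.05)]}
{'offset': [np.float64(0.02), np.float64(0.03), np.float64(1.9)], 'turn': [0, 0, np.float64(-0.05)]}
{'offset': [np.float64(0.02), np.float64(0.03), np.float64(1.9)], 'turn': [0, 0, np.float64(-0.05)]}
{'offset': [np.float64(0.02), np.float64(0.03), np.float64(1.9)], 'turn': [0, 0, np.float64(-0.05)]}
{'offset': [np.float64(0.02), np.float64(0.03), np.float64(1.9)], 'turn': [0, 0, np.float64(-0.05)]}
{'offset': [np.float64(0.02), np.float64(0.03), np.float64(1.9)], 'turn': [0, 0, np.float64(-0.05)]}
{'offset': [np.float64(0.02), np.float64(0.03), np.float64(1.9)], 'turn': [0, 0, np.float64(-0.05)]}
```

View pics/wrist7.png

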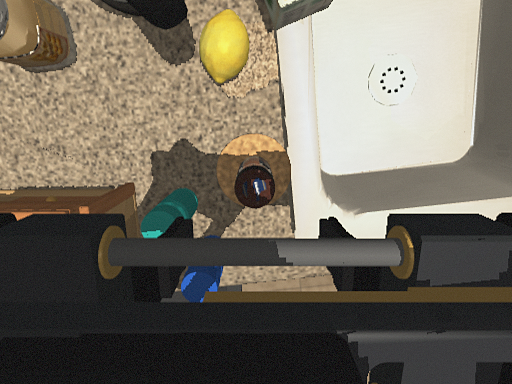

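The view shows the jar cap at (185, 255), centred between the fingers, with the turquoise jar clear at (205, 172). Descend and grip.

servo_tool:
  targets:
    - {"offset":[0,0.1,2],"turn":[0,0,0],"claw":0.7}
    - {"offset":[0,0,3],"turn":[0,0,0],"claw":0.7}
    - {"offset":[0,0,3],"turn":[0,0,0],"claw":0.7}
    - {"offset":[0,0,3],"turn":[0,0,0],"claw":0.7}
    - {"offset":[0,0,2.5],"turn":[0,0,0],"claw":0.7}
    - {"offset":[0,0,1],"turn":[0,0,0],"claw":0.7}
    - {"offset":[0,0,0.5],"turn":[0,0,0],"claw":0.3}
    - {"offset":[0,0,0],"turn":[0,0,0],"claw":-0.5}

```text
time: 18.58
ee_pos: [0.4803, -0.2362, 0.261]
ee_rot: [-0.001, 0.999, -0.054, -0.001]
wrist_force: [-0.1, -0.1, 0.2]
width: 0.0669
```

servo_tool:
  targets:
    - {"offset":[0,0,0],"turn":[0,0,0],"claw":-0.5}
    - {"offset":[0,0,0],"turn":[0,0,0],"claw":-1}
    - {"offset":[0,0,0],"turn":[0,0,0],"claw":-1}
    - {"offset":[0,0,0],"turn":[0,0,0],"claw":-1}
    - {"offset":[0,0,0],"turn":[0,0,0],"claw":-1}
    - {"offset":[0,0,0],"turn":[0,0,0],"claw":-1}
    - {"offset":[0,0,0],"turn":[0,0,0],"claw":-1}

```text
time: 19.17
ee_pos: [0.4809, -0.237, 0.2628]
ee_rot: [0.001, 0.999, -0.055, 0.001]
wrist_force: [-0.5, 0.2, 6.4]
width: 0.0402
```

servo_tool:
  targets:
    - {"offset":[0,0,-0.5],"turn":[0,0,0],"claw":-1}
    - {"offset":[0,0,-1],"turn":[0,0,0],"claw":-1}
    - {"offset":[0,0,-2],"turn":[0,0,0],"claw":-1}
    - {"offset":[0,0,-3],"turn":[0,0,0],"claw":-1}
    - {"offset":[0,0,-3.5],"turn":[0,0,0],"claw":-1}
    - {"offset":[0,0,-3.5],"turn":[0,0,0],"claw":-1}
    - {"offset":[0,0,-3.5],"turn":[0,0,0],"claw":-1}
    - {"offset":[0,0,-3.5],"turn":[0,0,0],"claw":-1}

```text
time: 19.83
ee_pos: [0.4799, -0.2361, 0.4689]
ee_rot: [-0.0, 0.999, -0.054, -0.0]
wrist_force: [0.9, 0.1, -0.1]
width: 0.0405
```

servo_tool:
  targets:
    - {"offset":[0,0,-3],"turn":[0,0,0],"claw":-1}
    - {"offset":[0,0,-2],"turn":[0,0,0],"claw":-1}
    - {"offset":[0,0,-0.5],"turn":[0,0,0],"claw":-1}
    - {"offset":[0,0,0],"turn":[0,0,0],"claw":-1}

```text
time: 20.17
ee_pos: [0.4803, -0.2365, 0.5235]
ee_rot: [0.001, 0.999, -0.054, 0.001]
wrist_force: [0.2, -1.2, -1.1]
width: 0.0402
```

```bash
python3 - <<'E'
from h import *
f=grab_frame('wrist');save(f,'wrist8');print(get_state()['width'],get_state()['wrist_force'])
f=grab_frame('scene');save(f,'scene8')
plan(.4523,.1505,.52,-6.1,12)
E
```

```text
0.03989758615133236 [-0.45062505  1.01861122 -1.70164758]
from [ 0.48   -0.2363  0.5204] -6.25 tilt 0.17 t 20.27
{'offset': [np.float64(-0.58), np.float64(-3.18), np.float64(0.0)], 'turn': [0, 0, np.float64(-0.01)]}
{'offset': [np.float64(-0.58), np.float64(-3.18), np.float64(0.0)], 'turn': [0, 0, np.float64(-0.01)]}
{'offset': [np.float64(-0.58), np.float64(-3.18), np.float64(0.0)], 'turn': [0, 0, np.float64(-0.01)]}
{'offset': [np.float64(-0.58), np.float64(-3.18), np.float64(0.0)], 'turn': [0, 0, np.float64(-0.01)]}
{'offset': [np.float64(-0.58), np.float64(-3.18), np.float64(0.0)], 'turn': [0, 0, np.float64(-0.01)]}
{'offset': [np.float64(-0.58), np.float64(-3.18), np.float64(0.0)], 'turn': [0, 0, np.float64(-0.01)]}
{'offset': [np.float64(-0.58), np.float64(-3.18), np.float64(0.0)], 'turn': [0, 0, np.float64(-0.01)]}
{'offset': [np.float64(-0.58), np.float64(-3.18), np.float64(0.0)], 'turn': [0, 0, np.float64(-0.01)]}
{'offset': [np.float64(-0.57), np.float64(-3.18), np.float64(0.0)], 'turn': [0, 0, np.float64(-0.01)]}
{'offset': [np.float64(-0.57), np.float64(-3.18), np.float64(0.0)], 'turn': [0, 0, np.float64(-0.01)]}
{'offset': [np.float64(-0.57), np.float64(-3.18), np.float64(0.0)], 'turn': [0, 0, np.float64(-0.01)]}
{'offset': [np.float64(-0.57), np.float64(-3.18), np.float64(0.0)], 'turn': [0, 0, np.float64(-0.01)]}
```

View pics/scene8.png

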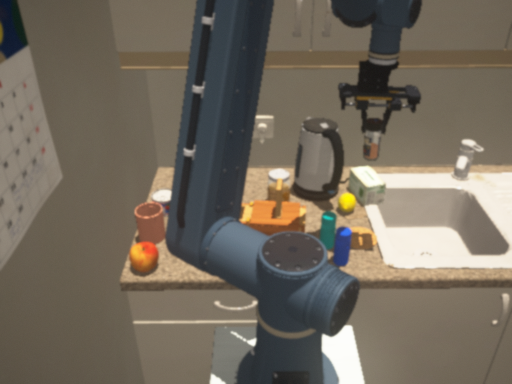

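The jar is held upright at (140, 373) and the mat is empty. Its bottom, at about 0.26, clears the handle (0.217), so I'll carry it to the bay.

servo_tool:
  targets:
    - {"offset":[-0.4,-2.0,0],"turn":[0,0,0],"claw":-1}
    - {"offset":[-0.6,-3.2,0],"turn":[0,0,0],"claw":-1}
    - {"offset":[-0.6,-3.5,0],"turn":[0,0,0],"claw":-1}
    - {"offset":[-0.6,-3.5,0],"turn":[0,0,0],"claw":-1}
    - {"offset":[-0.6,-3.5,0],"turn":[0,0,0],"claw":-1}
    - {"offset":[-0.6,-3.5,0],"turn":[0,0,0],"claw":-1}
    - {"offset":[-0.6,-3.5,0],"turn":[0,0,0],"claw":-1}
    - {"offset":[-0.6,-3.5,0],"turn":[0,0,0],"claw":-1}

```text
time: 20.93
ee_pos: [0.4624, 0.0304, 0.5194]
ee_rot: [-0.0, 0.998, -0.055, -0.003]
wrist_force: [0.9, 0.2, -1.5]
width: 0.0404
```

servo_tool:
  targets:
    - {"offset":[-0.6,-3.5,0],"turn":[0,0,0],"claw":-1}
    - {"offset":[-0.6,-3.2,0],"turn":[0,0,0],"claw":-1}
    - {"offset":[-0.6,-2.7,0],"turn":[0,0,0],"claw":-1}
    - {"offset":[-0.5,-1.8,0],"turn":[0,0,0],"claw":-1}
    - {"offset":[0,-0.5,0],"turn":[0,0,0],"claw":-1}
    - {"offset":[0,0,0],"turn":[0,0,0],"claw":-1}
    - {"offset":[0,0,0],"turn":[0,0,0],"claw":-1}

```text
time: 21.52
ee_pos: [0.4532, 0.1473, 0.5204]
ee_rot: [0.001, 0.999, -0.054, -0.001]
wrist_force: [0.5, -0.9, -0.9]
width: 0.0406
```

```bash
python3 - <<'E'
from h import *
f=grab_frame('wrist');save(f,'wrist9')
P=cloud(f).reshape(-1,3)
O=np.array([.4523,.1500]);ey=np.array([.107,.994]);ex=np.array([.994,-.107])
l=np.c_[(P[:,:2]-O)@ex,(P[:,:2]-O)@ey,P[:,2]]
k=l[(l[:,2]>.1)&(l[:,2]<.124)&(abs(l[:,0])<.06)&(l[:,1]>-.09)&(l[:,1]<.08)]
# image grid of rim occupancy
for yy in np.arange(-.06,.08,.02):
    r=k[abs(k[:,1]-yy)<.004]; 
    print(round(yy,2),len(r),'left inner',np.round(r[r[:,0]<0][:,0].max() if (r[:,0]<0).any() else np.nan,4),'outer',np.round(r[:,0].min() if len(r) else np.nan,4),'right inner',np.round(r[r[:,0]>0][:,0].min() if (r[:,0]>0).any() else np.nan,4),'outer',np.round(r[:,0].max() if len(r) else np.nan,4))
r=k[abs(k[:,0]+.02)<.01];print('y edges',np.round([r[r[:,1]>.02][:,1].min() if (r[:,1]>.02).any() else np.nan, r[r[:,1]<0][:,1].max() if (r[:,1]<0).any() else np.nan, r[:,1].max()],4))
plan(.4523,.1500,.40,-6.1,5)
E
```

```text
-0.06 423 left inner -0.0002 outer -0.0459 right inner 0.0009 outer 0.0463
-0.04 101 left inner -0.0306 outer -0.043 right inner 0.0322 outer 0.0464
-0.02 72 left inner nan outer 0.0323 right inner 0.0323 outer 0.0464
0.0 78 left inner nan outer 0.0311 right inner 0.0311 outer 0.0464
0.02 80 left inner nan outer 0.031 right inner 0.031 outer 0.0464
0.04 162 left inner -0.0302 outer -0.046 right inner 0.0312 outer 0.0464
0.06 429 left inner -0.0001 outer -0.0459 right inner 0.0008 outer 0.0466
0.08 0 left inner nan outer nan right inner nan outer nan
y edges [ 0.0532 -0.0544  0.0753]
from [0.4534 0.1468 0.5207] -6.29 tilt 0.14 t 21.57
{'offset': [np.float64(-0.03), np.float64(-0.06), np.float64(2.41)], 'turn': [0, 0, np.float64(-0.04)]}
{'offset': [np.float64(-0.03), np.float64(-0.06), np.float64(2.41)], 'turn': [0, 0, np.float64(-0.04)]}
{'offset': [np.float64(-0.03), np.float64(-0.06), np.float64(2.41)], 'turn': [0, 0, np.float64(-0.04)]}
{'offset': [np.float64(-0.03), np.float64(-0.06), np.float64(2.41)], 'turn': [0, 0, np.float64(-0.04)]}
{'offset': [np.float64(-0.03), np.float64(-0.06), np.float64(2.41)], 'turn': [0, 0, np.float64(-0.04)]}
```

View pics/wrist9.png

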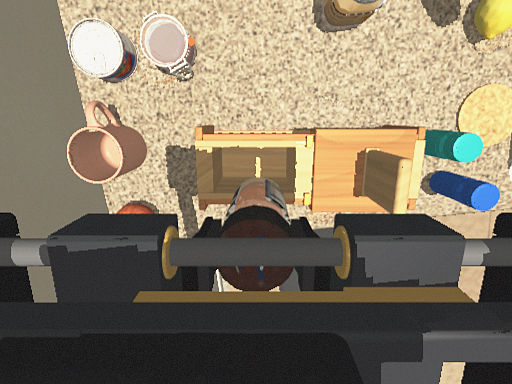

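The wrist view shows the open bay at (170, 250), with the well edges fitted to centre (0.4527, 0.1494), 62 by 108 mm as given. The jar hangs just in front of it in the view. I'll correct by 2.5 mm and descend.

servo_tool:
  targets:
    - {"offset":[-0.1,-0.3,2],"turn":[0,0,0],"claw":-1}
    - {"offset":[0,0,3],"turn":[0,0,0],"claw":-1}
    - {"offset":[0,0,3],"turn":[0,0,0],"claw":-1}
    - {"offset":[0,0,2.5],"turn":[0,0,0],"claw":-1}
    - {"offset":[0,0,1],"turn":[0,0,0],"claw":-1}
    - {"offset":[0,0,0],"turn":[0,0,0],"claw":-1}
    - {"offset":[0,0,0],"turn":[0,0,0],"claw":-1}

```text
time: 22.15
ee_pos: [0.453, 0.1495, 0.4063]
ee_rot: [0.0, 0.998, -0.055, -0.001]
wrist_force: [-0.0, 0.3, -0.4]
width: 0.0403
```

servo_tool:
  targets:
    - {"offset":[0,0,1],"turn":[0,0,0],"claw":-1}
    - {"offset":[0,0,1.5],"turn":[0,0,0],"claw":-1}
    - {"offset":[0,0,1.5],"turn":[0,0,0],"claw":-1}
    - {"offset":[0,0,0],"turn":[0,0,0],"claw":-1}

```text
time: 22.48
ee_pos: [0.4525, 0.15, 0.3661]
ee_rot: [0.0, 0.998, -0.055, -0.001]
wrist_force: [-0.6, 0.1, -0.4]
width: 0.0406
```

The jar is entering cleanly. Contact is expected near TCP 0.265.

servo_tool:
  targets:
    - {"offset":[0,0,1.5],"turn":[0,0,0],"claw":-1}
    - {"offset":[0,0,2],"turn":[0,0,0],"claw":-1}
    - {"offset":[0,0,2],"turn":[0,0,0],"claw":-1}
    - {"offset":[0,0,2],"turn":[0,0,0],"claw":-1}
    - {"offset":[0,0,1.2],"turn":[0,0,0],"claw":-1}
    - {"offset":[0,0,0.5],"turn":[0,0,0],"claw":-1}
    - {"offset":[0,0,0.2],"turn":[0,0,0],"claw":-1}
    - {"offset":[0,0,0],"turn":[0,0,0],"claw":-1}

```text
time: 23.15
ee_pos: [0.4533, 0.1505, 0.2735]
ee_rot: [-0.0, 0.999, -0.055, 0.001]
wrist_force: [-0.2, 0.7, -1.4]
width: 0.0403
```

servo_tool:
  targets:
    - {"offset":[0,0,0.3],"turn":[0,0,0],"claw":-1}
    - {"offset":[0,0,0.3],"turn":[0,0,0],"claw":-1}
    - {"offset":[0,0,0.1],"turn":[0,0,0],"claw":-1}
    - {"offset":[0,0,0],"turn":[0,0,0],"claw":-1}
    - {"offset":[0,0,0],"turn":[0,0,0],"claw":-1}

```text
time: 23.57
ee_pos: [0.4526, 0.1506, 0.2659]
ee_rot: [-0.0, 0.999, -0.055, 0.0]
wrist_force: [1.2, 0.4, -1.2]
width: 0.0405
```

servo_tool:
  targets:
    - {"offset":[0,0,0.1],"turn":[0,0,0],"claw":-1}
    - {"offset":[0,0,0.1],"turn":[0,0,0],"claw":-1}
    - {"offset":[0,0,0],"turn":[0,0,0],"claw":-1}

```text
time: 23.82
ee_pos: [0.453, 0.1506, 0.2647]
ee_rot: [0.0, 0.999, -0.054, 0.001]
wrist_force: [-0.6, -1.1, 7.3]
width: 0.0405
```

The jar is on the floor: 7 N at 0.2647, as predicted. I'll open only partly, to 58 mm, since a full opening wouldn't fit the bay.

servo_tool:
  targets:
    - {"offset":[0,0,-0.05],"turn":[0,0,0],"claw":-0.2}
    - {"offset":[0,0,0],"turn":[0,0,0],"claw":0.1}
    - {"offset":[0,0,0],"turn":[0,0,0],"claw":0.33}
    - {"offset":[0,0,0],"turn":[0,0,0],"claw":0.33}
    - {"offset":[0,0,0],"turn":[0,0,0],"claw":0.33}
    - {"offset":[0,0,0],"turn":[0,0,0],"claw":0.33}
    - {"offset":[0,0,0],"turn":[0,0,0],"claw":0.33}

```text
time: 24.4
ee_pos: [0.4525, 0.1507, 0.2641]
ee_rot: [0.0, 0.999, -0.055, -0.0]
wrist_force: [-0.2, -0.1, 0.1]
width: 0.0571
```

servo_tool:
  targets:
    - {"offset":[0,0,-0.5],"turn":[0,0,0],"claw":0.33}
    - {"offset":[0,0,-1.5],"turn":[0,0,0],"claw":0.33}
    - {"offset":[0,0,-2.5],"turn":[0,0,0],"claw":0.33}
    - {"offset":[0,0,-3.5],"turn":[0,0,0],"claw":0.33}
    - {"offset":[0,0,-3.5],"turn":[0,0,0],"claw":0.33}
    - {"offset":[0,0,-3.5],"turn":[0,0,0],"claw":0.33}
    - {"offset":[0,0,-3],"turn":[0,0,0],"claw":0.33}
    - {"offset":[0,0,-1.5],"turn":[0,0,0],"claw":0.33}

```text
time: 25.07
ee_pos: [0.4528, 0.1508, 0.4637]
ee_rot: [-0.001, 0.999, -0.054, 0.004]
wrist_force: [0.9, -0.3, 0.2]
width: 0.0578
```

```bash
python3 - <<'E'
from h import *
f=grab_frame('wrist');save(f,'wrist10')
P=cloud(f).reshape(-1,3);q=P[(P[:,2]>.1)&(P[:,2]<.125)&(abs(P[:,0]-.453)<.027)&(abs(P[:,1]-.15)<.045)]
print(len(q),np.round(q.min(0),4),np.round(q.max(0),4),np.median(q[:,2]),cv2.minEnclosingCircle(q[:,:2].astype(np.float32)*1000))
plan(.4357,.0006,.46,-6.1,6)
E
```

```text
991 [0.426 0.106 0.1  ] [0.4799 0.1943 0.1188] 0.1141518882572678 ((452.5517578125, 150.1634521484375), 51.48874282836914)
from [0.4533 0.1509 0.4651] -6.23 tilt 0.63 t 25.12
{'offset': [np.float64(-0.02), np.float64(2.52), np.float64(0.08)], 'turn': [0, 0, np.float64(-0.02)]}
{'offset': [np.float64(-0.02), np.float64(2.52), np.float64(0.08)], 'turn': [0, 0, np.float64(-0.02)]}
{'offset': [np.float64(-0.02), np.float64(2.52), np.float64(0.08)], 'turn': [0, 0, np.float64(-0.02)]}
{'offset': [np.float64(-0.02), np.float64(2.52), np.float64(0.08)], 'turn': [0, 0, np.float64(-0.02)]}
{'offset': [np.float64(-0.02), np.float64(2.52), np.float64(0.08)], 'turn': [0, 0, np.float64(-0.02)]}
{'offset': [np.float64(-0.02), np.float64(2.52), np.float64(0.08)], 'turn': [0, 0, np.float64(-0.02)]}
```

View pics/wrist10.png

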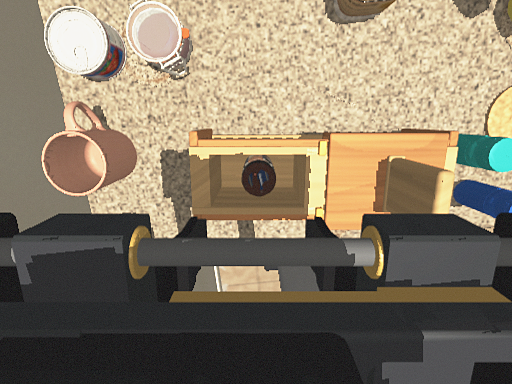

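The jar stands upright in the middle of the bay: cap at (178, 259), top at about 0.114, below the 0.117 rim. Now back to the handle.

servo_tool:
  targets:
    - {"offset":[0,1.8,0],"turn":[0,0,0],"claw":0.2}
    - {"offset":[-0.1,3,0],"turn":[0,0,0],"claw":0.2}
    - {"offset":[0,3.2,0],"turn":[0,0,0],"claw":0.2}
    - {"offset":[0,3.2,0],"turn":[0,0,0],"claw":0.2}
    - {"offset":[0,2.4,0],"turn":[0,0,0],"claw":0.2}
    - {"offset":[0,1.5,0],"turn":[0,0,0],"claw":0.2}
    - {"offset":[0,0,0],"turn":[0,0,0],"claw":0.2}
    - {"offset":[0,0,0],"turn":[0,0,0],"claw":0.2}

```text
time: 25.78
ee_pos: [0.4348, 0.0002, 0.4588]
ee_rot: [-0.0, 0.998, -0.056, -0.001]
wrist_force: [0.6, 1.3, -1.4]
width: 0.052
```

```bash
python3 - <<'E'
from h import *
f=grab_frame('wrist');save(f,'wrist11')
P=cloud(f).reshape(-1,3);q=P[(P[:,2]>.21)&(P[:,2]<.225)&(P[:,0]>.39)&(P[:,0]<.48)&(abs(P[:,1])<.03)]
print(len(q),np.median(q[:,2]),cv2.minAreaRect(q[:,:2].astype(np.float32)*1000))
plan(.4357,.0006,.362,-6.1,5)
E
```

```text
1265 0.2174363015444185 ((435.60821533203125, 0.5593976974487305), (13.975873947143555, 58.690608978271484), 83.66192626953125)
from [0.4348 0.0008 0.4588] -6.3 tilt 0.08 t 25.83
{'offset': [np.float64(0.02), np.float64(0.0), np.float64(1.94)], 'turn': [0, 0, np.float64(-0.04)]}
{'offset': [np.float64(0.02), np.float64(0.0), np.float64(1.94)], 'turn': [0, 0, np.float64(-0.04)]}
{'offset': [np.float64(0.02), np.float64(0.0), np.float64(1.94)], 'turn': [0, 0, np.float64(-0.04)]}
{'offset': [np.float64(0.02), np.float64(0.0), np.float64(1.94)], 'turn': [0, 0, np.float64(-0.04)]}
{'offset': [np.float64(0.02), np.float64(0.0), np.float64(1.94)], 'turn': [0, 0, np.float64(-0.04)]}
```

View pics/wrist11.png

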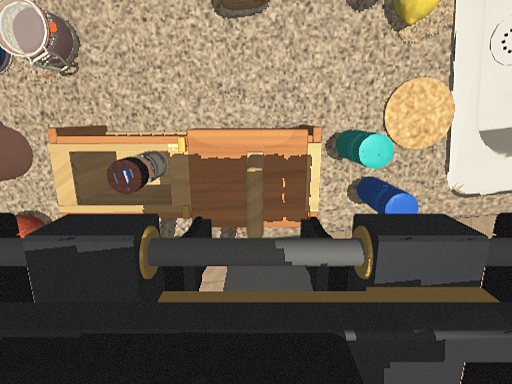

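servo_tool:
  targets:
    - {"offset":[0.1,0,2],"turn":[0,0,0],"claw":0.2}
    - {"offset":[0,0,2.5],"turn":[0,0,0],"claw":0.2}
    - {"offset":[0,0,2.5],"turn":[0,0,0],"claw":0.2}
    - {"offset":[0,0,2],"turn":[0,0,0],"claw":0.2}
    - {"offset":[0,0,0.6],"turn":[0,0,0],"claw":0.2}
    - {"offset":[0,0,0],"turn":[0,0,0],"claw":0.2}
    - {"offset":[0,0,0],"turn":[0,0,0],"claw":-0.5}
    - {"offset":[0,0,0],"turn":[0,0,0],"claw":-1}

```text
time: 26.5
ee_pos: [0.4367, 0.0008, 0.3642]
ee_rot: [0.0, 0.999, -0.054, 0.001]
wrist_force: [0.6, 0.8, -0.3]
width: 0.0452
```

servo_tool:
  targets:
    - {"offset":[0,0,0],"turn":[0,0,0],"claw":-1}
    - {"offset":[0,0,0],"turn":[0,0,0],"claw":-1}
    - {"offset":[0,0,0],"turn":[0,0,0],"claw":-1}
    - {"offset":[0,0,0],"turn":[0,0,0],"claw":-1}
    - {"offset":[0,0,0],"turn":[0,0,0],"claw":-1}
    - {"offset":[0,0,0],"turn":[0,0,0],"claw":-1}
    - {"offset":[0,0,0],"turn":[0,0,0],"claw":-1}

```text
time: 27.08
ee_pos: [0.4362, 0.0005, 0.3636]
ee_rot: [-0.0, 0.999, -0.055, 0.0]
wrist_force: [-0.7, 1.1, 3.4]
width: 0.014
```

The view shows the handle at (190, 255) between the fingers and the jar upright in the bay at (172, 135). It's now gripped at 14 mm, so lift.

servo_tool:
  targets:
    - {"offset":[0,0,-0.4],"turn":[0,0,0],"claw":-1}
    - {"offset":[0,0,-0.4],"turn":[0,0,0],"claw":-1}
    - {"offset":[0,0,-0.4],"turn":[0,0,0],"claw":-1}
    - {"offset":[0,0,-0.1],"turn":[0,0,0],"claw":-1}
    - {"offset":[0,0,0],"turn":[0,0,0],"claw":-1}

```text
time: 27.5
ee_pos: [0.4361, 0.0005, 0.3765]
ee_rot: [0.0, 0.999, -0.055, 0.0]
wrist_force: [-0.1, 0.6, -3.3]
width: 0.0139
```

```bash
python3 - <<'E'
from h import *
s,p,y,M=yawpose();print(p,s['wrist_force'])
# home handle: earlier TCP (.4516,.141) grip; lid y there ~0
plan(.4516,.1410,p[2],-6.2,10)
E
```

```text
[0.43612966 0.00052372 0.37651587] [-0.07576965  0.56371779 -3.27111563]
from [0.4361 0.0005 0.3765] -6.25 tilt 0.03 t 27.5
{'offset': [np.float64(0.0), np.float64(-1.41), np.float64(-0.0)], 'turn': [0, 0, np.float64(-0.01)]}
{'offset': [np.float64(0.0), np.float64(-1.41), np.float64(-0.0)], 'turn': [0, 0, np.float64(-0.01)]}
{'offset': [np.float64(0.0), np.float64(-1.41), np.float64(-0.0)], 'turn': [0, 0, np.float64(-0.01)]}
{'offset': [np.float64(0.0), np.float64(-1.41), np.float64(-0.0)], 'turn': [0, 0, np.float64(-0.01)]}
{'offset': [np.float64(0.0), np.float64(-1.41), np.float64(-0.0)], 'turn': [0, 0, np.float64(-0.01)]}
{'offset': [np.float64(0.0), np.float64(-1.41), np.float64(-0.0)], 'turn': [0, 0, np.float64(-0.01)]}
{'offset': [np.float64(0.0), np.float64(-1.41), np.float64(-0.0)], 'turn': [0, 0, np.float64(-0.01)]}
{'offset': [np.float64(0.0), np.float64(-1.41), np.float64(-0.0)], 'turn': [0, 0, np.float64(-0.01)]}
{'offset': [np.float64(0.0), np.float64(-1.41), np.float64(-0.0)], 'turn': [0, 0, np.float64(-0.01)]}
{'offset': [np.float64(0.0), np.float64(-1.41), np.float64(-0.0)], 'turn': [0, 0, np.float64(-0.01)]}
```

servo_tool:
  targets:
    - {"offset":[0,-1,0],"turn":[0,0,0],"claw":-1}
    - {"offset":[0,-2,0],"turn":[0,0,0],"claw":-1}
    - {"offset":[0,-2,0],"turn":[0,0,0],"claw":-1}
    - {"offset":[0,-2,0],"turn":[0,0,0],"claw":-1}
    - {"offset":[0,-2,0],"turn":[0,0,0],"claw":-1}
    - {"offset":[0,-1.5,0],"turn":[0,0,0],"claw":-1}
    - {"offset":[0,-1.5,0],"turn":[0,0,0],"claw":-1}
    - {"offset":[0,-1,0],"turn":[0,0,0],"claw":-1}

```text
time: 28.17
ee_pos: [0.45, 0.1316, 0.376]
ee_rot: [-0.0, 0.999, -0.054, -0.0]
wrist_force: [0.8, -0.1, -2.9]
width: 0.0135
```

servo_tool:
  targets:
    - {"offset":[0,-0.7,0],"turn":[0,0,0],"claw":-1}
    - {"offset":[0,-0.4,0],"turn":[0,0,0],"claw":-1}
    - {"offset":[0,0,0],"turn":[0,0,0],"claw":-1}
    - {"offset":[0,0,0],"turn":[0,0,0],"claw":-1}

```text
time: 28.5
ee_pos: [0.4514, 0.1405, 0.3761]
ee_rot: [0.0, 0.999, -0.054, -0.0]
wrist_force: [0.8, 0.4, -3.3]
width: 0.0137
```

servo_tool:
  targets:
    - {"offset":[0,0,0.4],"turn":[0,0,0],"claw":-1}
    - {"offset":[0,0,0.4],"turn":[0,0,0],"claw":-1}
    - {"offset":[0,0,0.3],"turn":[0,0,0],"claw":-1}
    - {"offset":[0,0,0.15],"turn":[0,0,0],"claw":-1}
    - {"offset":[0,0,0],"turn":[0,0,0],"claw":-1}
    - {"offset":[0,0,0],"turn":[0,0,0],"claw":-1}

```text
time: 29.0
ee_pos: [0.4515, 0.1405, 0.3637]
ee_rot: [-0.0, 0.998, -0.055, 0.0]
wrist_force: [0.7, -0.2, -4.1]
width: 0.014
```

servo_tool:
  targets:
    - {"offset":[0,0,0.05],"turn":[0,0,0],"claw":-1}
    - {"offset":[0,0,0.05],"turn":[0,0,0],"claw":-1}
    - {"offset":[0,0,0],"turn":[0,0,0],"claw":-1}
    - {"offset":[0,0,0],"turn":[0,0,0],"claw":-1}

```text
time: 29.33
ee_pos: [0.4514, 0.1406, 0.3636]
ee_rot: [0.0, 0.999, -0.054, 0.0]
wrist_force: [-1.5, -1.4, 5.0]
width: 0.0138
```

```bash
python3 - <<'E'
from h import *
s=get_state();print(s['ee_pos'],s['wrist_force'])
f=grab_frame('wrist');save(f,'wrist12')
P=cloud(f).reshape(-1,3)
O=np.array([.4523,.1497]);ey=np.array([.107,.994]);ex=np.array([.994,-.107])
l=np.c_[(P[:,:2]-O)@ex,(P[:,:2]-O)@ey,P[:,2]]
k=l[(l[:,2]>.118)&(l[:,2]<.16)&(abs(l[:,0]-.04)<.02)&(l[:,1]>-.1)&(l[:,1]<.1)]
for yy in np.arange(-.08,.08,.01):
    r=k[abs(k[:,1]-yy)<.003]; print(round(yy,2),len(r),np.round(np.median(r[:,2]),4) if len(r) else '')
E
```

```text
[0.45143412 0.14057224 0.36357092] [-1.54226096 -1.3859269   4.97593297]
-0.08 121 0.1184
-0.07 249 0.1243
-0.06 362 0.126
-0.05 363 0.1259
-0.04 366 0.126
-0.03 364 0.1259
-0.02 351 0.126
-0.01 348 0.1264
-0.0 372 0.1261
0.01 368 0.126
0.02 362 0.1261
0.03 361 0.126
0.04 367 0.1261
0.05 371 0.1261
0.06 272 0.1259
0.07 101 0.1185
```

View pics/wrist12.png

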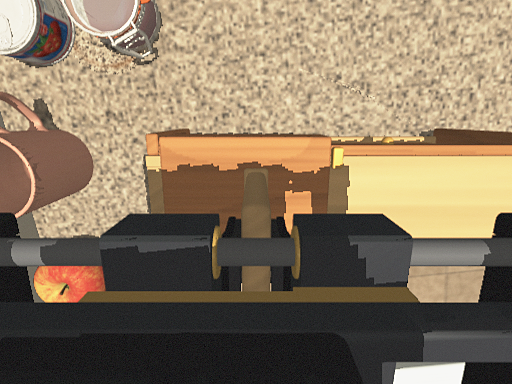

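The lid is flat over the bay: the board is level at 0.126 along its whole length, and its edge at col 331 is just short of the brass bump at (157, 338). Now the tug, in small steps while watching the force.

servo_tool:
  targets:
    - {"offset":[0,0.1,0],"turn":[0,0,0],"claw":-1}
    - {"offset":[0,0.1,0],"turn":[0,0,0],"claw":-1}
    - {"offset":[0,0,0],"turn":[0,0,0],"claw":-1}

```text
time: 29.63
ee_pos: [0.4515, 0.1392, 0.3636]
ee_rot: [-0.001, 0.998, -0.055, 0.001]
wrist_force: [-1.6, 4.1, 6.1]
width: 0.0139
```

servo_tool:
  targets:
    - {"offset":[0,0.1,0],"turn":[0,0,0],"claw":-1}
    - {"offset":[0,0.1,0],"turn":[0,0,0],"claw":-1}
    - {"offset":[0,0,0],"turn":[0,0,0],"claw":-1}

```text
time: 29.88
ee_pos: [0.4515, 0.1378, 0.3638]
ee_rot: [-0.002, 0.998, -0.055, 0.001]
wrist_force: [-1.2, 6.8, 6.7]
width: 0.0138
```

servo_tool:
  targets:
    - {"offset":[0,0.1,0],"turn":[0,0,0],"claw":-1}
    - {"offset":[0,0,0],"turn":[0,0,0],"claw":-1}
    - {"offset":[0,0,0],"turn":[0,0,0],"claw":-1}

```text
time: 30.13
ee_pos: [0.4514, 0.1373, 0.3639]
ee_rot: [-0.003, 0.998, -0.056, 0.001]
wrist_force: [-1.7, 9.0, 8.1]
width: 0.0139
```

servo_tool:
  targets:
    - {"offset":[0,0.1,0],"turn":[0,0,0],"claw":-1}
    - {"offset":[0,0,0],"turn":[0,0,0],"claw":-1}
    - {"offset":[0,0,0],"turn":[0,0,0],"claw":-1}

```text
time: 30.38
ee_pos: [0.4513, 0.1367, 0.3641]
ee_rot: [-0.004, 0.998, -0.056, 0.002]
wrist_force: [-1.7, 11.2, 9.4]
width: 0.0135
```

```bash
python3 - <<'E'
from h import *
f=grab_frame('wrist');save(f,'wrist13')
a=cv2.imread('pics/wrist12.png')[120:210,300:380];b=cv2.imread('pics/wrist13.png')[120:210,300:380]
cv2.imwrite('pics/cmp.png',cv2.resize(np.hstack([a,b]),None,fx=4.8,fy=4.8,interpolation=cv2.INTER_NEAREST))
E
```

```text
(no output)
```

View pics/cmp.png

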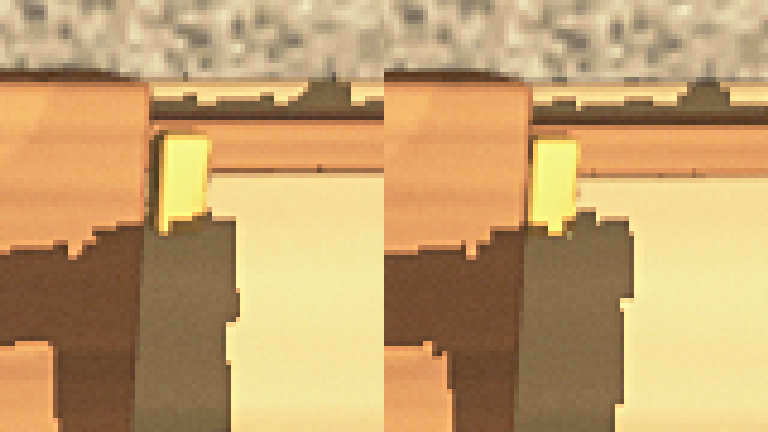

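In the comparison, the gap between lid edge and bump (left) has closed (right), and the bumps hold at 11 N. I'll relax the pull, release and withdraw.

servo_tool:
  targets:
    - {"offset":[0,-0.1,-0.05],"turn":[0,0,0],"claw":-1}
    - {"offset":[0,-0.15,0],"turn":[0,0,0],"claw":-1}
    - {"offset":[0,-0.1,0],"turn":[0,0,0],"claw":-1}
    - {"offset":[0,0,0],"turn":[0,0,0],"claw":-1}

```text
time: 30.77
ee_pos: [0.4516, 0.1386, 0.3636]
ee_rot: [-0.0, 0.999, -0.054, 0.001]
wrist_force: [-0.5, 4.5, 3.0]
width: 0.0138
```

servo_tool:
  targets:
    - {"offset":[0,0,0],"turn":[0,0,0],"claw":0.2}
    - {"offset":[0,0,0],"turn":[0,0,0],"claw":0.2}
    - {"offset":[0,0,0],"turn":[0,0,0],"claw":0.2}
    - {"offset":[0,0,0],"turn":[0,0,0],"claw":0.2}
    - {"offset":[0,0,0],"turn":[0,0,0],"claw":0.2}
    - {"offset":[0,0,0],"turn":[0,0,0],"claw":0.2}

```text
time: 31.27
ee_pos: [0.4512, 0.138, 0.3631]
ee_rot: [0.0, 0.999, -0.055, -0.0]
wrist_force: [0.3, 0.1, -0.7]
width: 0.0457
```

servo_tool:
  targets:
    - {"offset":[0,0,-1.5],"turn":[0,0,0],"claw":0.2}
    - {"offset":[0,0,-3],"turn":[0,0,0],"claw":0.2}
    - {"offset":[0,0,-3],"turn":[0,0,0],"claw":0.2}
    - {"offset":[0,0,-3],"turn":[0,0,0],"claw":0.2}
    - {"offset":[0,0,-2.5],"turn":[0,0,0],"claw":0.2}
    - {"offset":[0,0,-1],"turn":[0,0,0],"claw":0.2}
    - {"offset":[0,0,0],"turn":[0,0,0],"claw":0.2}

```text
time: 31.85
ee_pos: [0.4517, 0.1382, 0.5062]
ee_rot: [-0.0, 0.999, -0.055, 0.004]
wrist_force: [-0.4, 0.7, -0.7]
width: 0.0524
```

```bash
python3 - <<'E'
from h import *
f=grab_frame('wrist');save(f,'wrist14')
P=cloud(f).reshape(-1,3)
q=P[(P[:,2]>.21)&(P[:,2]<.225)&(abs(P[:,0]-.45)<.04)&(abs(P[:,1]-.14)<.025)]
r=cv2.minAreaRect(q[:,:2].astype(np.float32)*1000);print(r,np.median(q[:,2]))
o=np.array(r[0])/1000+.008*np.array([.107,.994]);print('lid y',(o-np.array([.4524,.1496]))@np.array([.107,.994]))
q=P[(P[:,2]>.121)&(P[:,2]<.13)&(abs(P[:,0]-.45)<.06)&(abs(P[:,1]-.15)<.08)];print('board',np.median(q[:,2]),cv2.minAreaRect(q[:,:2].astype(np.float32)*1000))
g=grab_frame('scene');save(g,'scene14');print(get_state()['wrist_force'],get_state()['time'])
E
```

```text
((451.13739013671875, 138.58351135253906), (13.453622817993164, 59.22110366821289), 84.06721496582031) 0.2174510140042944
lid y -0.0030896089709472755
board 0.12591132737943922 ((451.5922546386719, 142.37010192871094), (135.93629455566406, 108.45391082763672), 83.75658416748047)
[-0.4086328   0.81824072 -0.37374338] 31.95
```

View pics/wrist14.png

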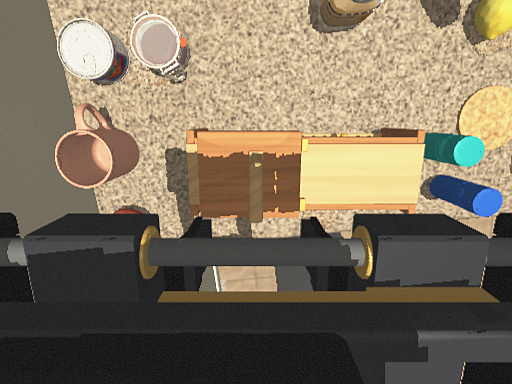

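View pics/scene14.png

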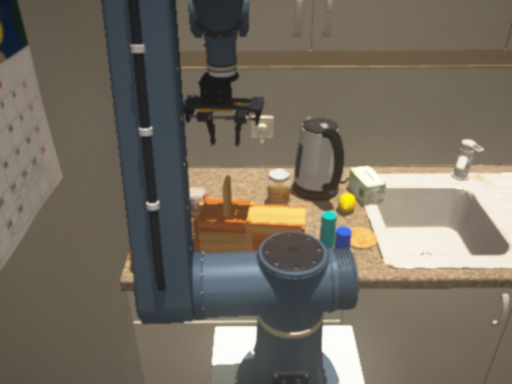

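The lid lies flat over the bay at y about -3 mm, in front of the bumps at (145, 304) and (205, 303). The gripper is clear of everything and the look-alikes and bystanders are in place. Handing in.

```bash
python3 -c "
from workcell import *
print(sign_off())"
```

```text
the job is handed in; nothing more can be done
None
```

I carried out the whole job and handed it in at about 32 s of the 72 s allowed; the hand-in reports no verdict.

- **Jar to the mat:** it stood upright and released, within about 2 mm of the mat's centre, with its cap top at about 0.113 m.
- **Lid opened:** I lifted it 13 mm and slid it 140 mm onto the closed part. It lay flat there, at about -142 to -144 mm along the caddy.
- **Jar to the bay:** I regripped it with the fingers on the bay's +y and -y sides and lowered it until it touched the floor at the predicted height. The last view showed it upright in the middle of the bay. That was before the lid closed over it, so I have not seen it since.
- **Lid closed and tugged:** it lay flat with the board level at 0.126 m. I then pulled it without lifting, up to 11 N on the wrist. The picture showed its edge meeting the bump, and the bumps held.

**Last checks:** the lid is at about -3 mm, the bump end of its 5 mm play, with its handle top at 0.217 m. The gripper is clear, and the bystanders and look-alikes in view looked unmoved; I judged that by eye only.

**Disagreements:**
- Two fits of the caddy's position differed by about 3 mm, because the first one cut off the far end of the rim. I used the full-length fit.
- When I regripped the jar on the mat, the gripper stood about 10 mm higher than planned, so I shifted the setting-down height to match.

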